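# Lay out the model-house kit on its cards and jig

## Robot

A 6-joint arm with a two-finger parallel gripper is mounted at the origin on the work surface. World frame = base frame: x ahead of the robot, y to its left, z up, the work surface at z = 0. Lengths are in m, angles in degrees, forces in N, time in s.
With the tool pointing down it reaches from about 0.275 to 0.725 m from the base axis. Payload 15.9 kg.
Tool frame: the origin (TCP) lies midway between the tips of the shut fingers; the grasp point (between the pads) lies 19 mm behind it; z points along the fingers, y is the direction in which the jaws open and shut (so a half turn about z gives the same grasp; the last joint's range is limited). The gripper opens to 85 mm and grips with 20 to 120 N. Pads are 22 mm wide; open, the fingers measure 114 mm over their backs; the gripper's body (76 mm by 85 mm) begins 54 mm behind the grasp point. The pads swing forward as they close: fully open they stand 13 mm farther back than shut.
Start: joints at [66.864, 12.198, -1.971, 75.831, 0, 90], TCP at [0.196, 0.46, 0.231] pointing down, gripper open.
Joint ranges: [-170.91, 170.91], [-42.67, 98.43], [-65.05, 77.54], [-120.47, 116.71], [-90, 82.35], [-180, 180]. Speed limits (degrees/s): [108.29, 108.29, 136.94, 147.25, 180, 180].

## Interface

Orientations are given as [roll, pitch, yaw] about the fixed x, y, z axes, in that order (R = Rz(yaw) Ry(pitch) Rx(roll)).
In Python, from bench import get_state, capture, hand_in gives the robot as it stands.
- The arm moves only by the tool arm_command, never from a script. Its argument "motion" is a list that holds one entry, the list of rows, each a list of 5 numbers: the shift along the tool's x, y, z in mm, then the turn about the tool's z in rad, then the finger opening in mm, from 0 to 85.4. A call has 1 to 5 rows; each row is the pose to reach, as a shift and turn from the pose measured when the call began, along the tool's axes at that moment; what a row does not reach only later rows make up. A row lasts 1/12 s, in which the tool goes at most 41.7 mm and 7.16 degrees, less where a joint would pass 70% of its speed; a pose out of reach is approached as far as the arm can. A call with a gripper value outside its range is refused whole. The fingers move at their own pace and stop on an object; "force" is the grip in N (left out, the last holds). Time passes only in rows, so rows that repeat a pose let the fingers close. It gives the time, the measured TCP pose, the force and the opening at its end, in the units of the state.
- get_state(): the state, without advancing time (a new reading comes with each control period).
- capture(name): name is "scene" or "top" or "wrist"; returns a dict with "color" (384x512x3 uint8, red, green, blue), "fovy" (degrees; the focal length in pixels is half the picture's height over the tangent of half this angle, whatever the lens; pixels are square), "cx", "cy" (the principal point, pixels), "world_from_camera" (4x4, takes a point from camera to world coordinates). Camera axes: x right, y up, looking along -z (the intrinsics and any distortion apply to the point x, -y, -z); pixel columns grow to the right and rows downward; lengths in m; the calibration is good to about 2 mm. A picture is of the moment at which its call begins. There is no depth.
- hand_in(): hands the job in, once; it reports no verdict.
The state is a dict: "time_s": time; "q": joint angles; "joint_vel": joint speeds; "joint_torque": joint torques, N m; "tcp_pos": TCP position; "orientation": TCP orientation; "wrist_force": force on the tool from outside, world axes, zero at the start; "wrist_torque": the same for the moment, N m; "width": finger opening in m.
Only numpy, scipy, OpenCV 4.12 (cv2) and the standard library are available. Lean on these libraries where they do the work, as an engineer would, in place of code of your own. Each camera call takes 0.05 s, during which the arm holds its last target. There are 200 camera calls.

## Task

Lay out the model-house kit for the next pupil: seat the plywood floor board flat on the jig with both of its holes over the two dowels, and stand the green roof, the brick-red chimney and the blue water butt each upright, centred and squared up inside the matching outline on its own white card. Leave everything released and at rest, and leave the glue bottle and the bowl where they stand.

Things in the scene. Friction and masses are not known exactly. Their poses are not given: they have to be found in the camera images.
- floor_board: Origin: centre of the underside; z up. Loose flat plywood board, 130 (x) by 80 (y) by 6 mm thick, about 120 g, with two through holes of 14 mm diameter at x = +48 and -48 mm, y = 0. A white wooden block with a dark door stripe is glued on its middle: 44 (x) by 30 (y) mm, from 6 to 42 mm height; grip the board by this block. A half turn makes no difference. Starts lying flat on the table (table top at height 0).
- roof: Origin: centre of the underside; z up. Loose gable roof, about 110 g: plywood underside 100 (x) by 56 (y) mm, two green roof slopes (112 mm along x) rising towards the middle to about 34 mm height, and a pale wooden ridge board along x standing up through them, 100 (x) by 14 (y) mm, its top at 64 mm height; the ridge board's upright sides are free from 34 to 64 mm height (grip there). The slopes fall away to about 13 mm height at y = +-31 mm. A half turn makes no difference.
- chimney: Origin: centre of the underside; z up. Loose square brick-red chimney block, 40 by 40 mm, 50 mm tall, about 80 g, with a black chimney pot (24 mm diameter, 12 mm tall) on its top. Its sides lie along its x and y; quarter turns make no difference.
- water_butt: Origin: centre of the underside; z up. Loose upright blue cylinder with two black bands and a white top, 44 mm diameter, 55 mm tall, about 60 g. Its turn does not matter.
- jig: Origin: centre of the underside; z up. Fixed dark wooden block on the table, 150 (x) by 70 (y) by 12 mm high, with two upright steel dowels at x = +48 and -48 mm, y = 0: 10 mm diameter, standing 18 mm above the block (tips at 30 mm height), the upper 6 mm tapered to 4 mm diameter. The floor board, seated, lies flat on the block: its underside at 12 mm height, its centre over the jig's origin, its x along the jig's x (either way round).
- roof_card: Origin: centre of the underside; z up. Fixed white card, 145 (x) by 90 (y) by 4 mm thick, with a green rectangular outline in its centre, inside measure 128 (x) by 72 (y) mm. Place for the roof, the roof's x along the card's x (either way round).
- chimney_card: Origin: centre of the underside; z up. Fixed white card, 90 by 90 by 4 mm thick, with a red square outline in its centre, inside measure 56 by 56 mm, sides along x and y. Place for the chimney.
- butt_card: Origin: centre of the underside; z up. Fixed white card, 90 by 90 by 4 mm thick, with a blue circle in its centre, inside diameter 60 mm. Place for the water butt.
- glue_bottle: Origin: centre of the underside; z up. Bystander: loose upright white glue bottle with orange cap, 44 mm diameter, 110 mm tall, near the far left of the work. Leave it alone.
- bowl: Origin: centre of the underside; z up. Bystander: loose round white plastic bowl with wooden sticks in it, 130 mm across the rim, 48 mm tall, near the far right of the work. Leave it alone.
Things that resemble listed ones, but are neither listed nor needed, are in the scene too. Leave any purple look-alike of the chimney_card alone.

How it is judged:
By the outcome, as a careful person would: the job done as asked, in the order asked, and still so for the second after the job is handed in, with the robot touching nothing.
It also fails if it takes over 120 s, if anything falls off the work surface, if the arm or the gripper's body presses on something with over 40 N, if the wrist force passes 120 N, or if a joint passes its speed limit or range.

## Working session

There is one attempt and no reset: what is moved stays moved. The work goes in short steps, Python scripts to look and compute and a tool call to move; the robot and the scene stay as the last step left them, time stands still between calls to the robot, and variables do not carry over. Pictures are saved under pics/ and viewed, about 12 in all and at most 16, crops included, and the job is handed in when it is done.

Besides the shell and the picture viewer there is one more tool, called after "Call:" in YAML: its name, and indented under it one key for each argument. arm_command: Moves the arm, as the interface text tells. Its arguments: {"type":"object","properties":{"motion":{"type":"array"},"force":{"type":"number"}},"required":["motion"]}

```bash
mkdir -p pics; ls
python3 - <<'E'
from bench import *
import cv2,json
s=get_state();print(s)
for n in("scene","top","wrist"):
    c=capture(n);print(n,{k:(v.tolist() if hasattr(v,'tolist') else v) for k,v in c.items() if k!='color'})
    cv2.imwrite(f'pics/{n}0.png',c['color'][...,::-1])
E
```

```text
pics
{'time_s': 0.0, 'q': array([ 6.68645777e+01,  1.22245706e+01, -2.00586624e+00,  7.58320863e+01,
       -1.06138428e-03,  9.00008653e+01]), 'joint_vel': array([ 0.00405385, -0.08279691,  0.07034391,  0.03604265, -0.03777061,
       -0.03681507]), 'joint_torque': array([ 1.69176132e-03, -6.86160564e+01,  4.87120414e+01,  1.68997730e-02,
       -2.19834169e-04, -4.48969945e-05]), 'tcp_pos': array([0.19633013, 0.45948727, 0.23083464]), 'orientation': array([-1.79937477e+02,  1.06232792e-03,  1.56863713e+02]), 'wrist_force': array([-0.26029861,  0.23317451,  0.0414679 ]), 'wrist_torque': array([-0.00725052,  0.04501142, -0.01052106]), 'width': 0.08518060218819183}
scene {'fovy': 44.14660275728414, 'cx': 249.9149800859878, 'cy': 189.01350232273714, 'world_from_camera': [[0.14858146471727682, -0.7809844259810159, 0.6066192172339839, 1.42069139330231], [0.9888543521713375, 0.12324185072843509, -0.08353751505063155, -0.1217118463054376], [-0.009519376779652772, 0.6122701794176595, 0.7905913033050603, 1.154837128710764], [0.0, 0.0, 0.0, 1.0]]}
top {'fovy': 42.23542785473175, 'cx': 254.7004187193338, 'cy': 189.16534563183467, 'world_from_camera': [[0.015998224661623494, 0.9828286854797972, -0.18382554720639424, 0.3738837989796612], [-0.9998607938284714, 0.014854139788126537, -0.007599177314299865, -0.008288533314441326], [-0.004738119075708622, 0.18392153090165614, 0.9829295095267085, 1.2105546493293873], [0.0, 0.0, 0.0, 1.0]]}
wrist {'fovy': 67.45081213839848, 'cx': 251.42473451693516, 'cy': 194.33953356495132, 'world_from_camera': [[0.3934059487922974, -0.8745498467432787, -0.28353893033609934, 0.12402462545651248], [0.9193648564673541, 0.37427673858997146, 0.12118243950017983, 0.49215096024823807], [0.00014194221662548197, -0.30834962057988863, 0.9512730897805557, 0.37293413108517254], [0.0, 0.0, 0.0, 1.0]]}
```

Run:
```python
import cv2
a=cv2.imread('pics/top0.png')
cv2.imwrite('pics/top0b.png',cv2.resize(a,(800,600),interpolation=cv2.INTER_CUBIC))
```

```text
(no output)
```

View pics/top0b.png

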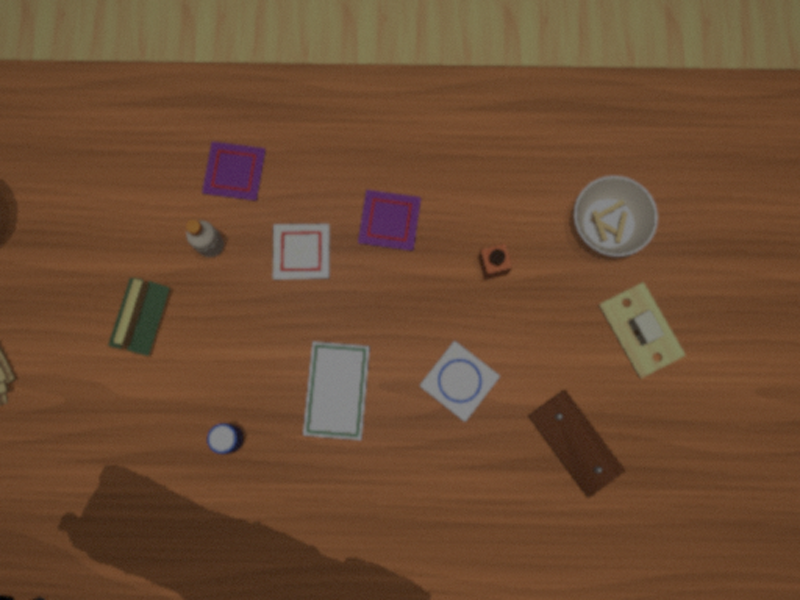

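View pics/scene0.png

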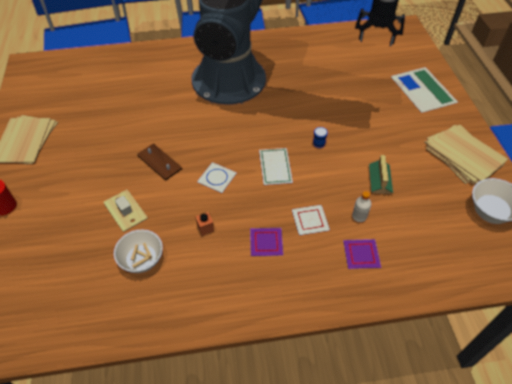

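The top view (800x600) has the board at (643,330), jig at (576,443), roof at (140,317) and its card at (337,391). The chimney is at (495,262) with its white card at (301,251), and the butt at (224,439) with its card at (460,381). Two purple look-alikes, the bottle (203,238) and the bowl (615,217) are to be left alone.

```bash
cat > h.py <<'E'
import numpy as np, cv2
from bench import get_state, capture, hand_in
from scipy.spatial.transform import Rotation as Rn
def ray(c,uv,z):
    "pixels -> world xy at height z"
    f=c['color'].shape[0]/2/np.tan(np.radians(c['fovy']/2)); uv=np.atleast_2d(np.array(uv,float))
    d=np.c_[(uv[:,0]-c['cx'])/f,-(uv[:,1]-c['cy'])/f,-np.ones(len(uv))]
    T=np.array(c['world_from_camera']); d=d@T[:3,:3].T; o=T[:3,3]
    return (o+d*((z-o[2])/d[:,2])[:,None])[:,:2]
def proj(c,p):
    f=c['color'].shape[0]/2/np.tan(np.radians(c['fovy']/2)); T=np.array(c['world_from_camera'])
    q=(np.atleast_2d(p)-T[:3,3])@T[:3,:3]
    return np.c_[c['cx']+f*q[:,0]/-q[:,2], c['cy']-f*q[:,1]/-q[:,2]]
def snap(name,png,scale=1.5625):
    c=capture(name); cv2.imwrite(f'pics/{png}.png',cv2.resize(c['color'][...,::-1],None,fx=scale,fy=scale,interpolation=cv2.INTER_CUBIC))
    import pickle; pickle.dump(c,open(f'pics/{png}.pkl','wb')); return c
def load(png):
    import pickle; return pickle.load(open(f'pics/{png}.pkl','rb'))
def go(x,y,yaw=None,z=None):
    "shift in tool axes (mm), turn about tool z (rad), taking half turns; yaw = world direction of jaw axis (tool y), deg"
    s=get_state(); R=Rn.from_euler('xyz',s['orientation'],degrees=True).as_matrix(); p=s['tcp_pos']
    d=R.T@(np.array([x,y,p[2] if z is None else z])-p)*1000
    print('tcp',np.round(p,4),'rpy',np.round(s['orientation'],2),'q6',round(s['q'][5],1),'w',round(s['width'],4),'t',round(s['time_s'],2),'F',np.round(s['wrist_force'],1))
    out='shift '+str(np.round(d,1))
    if yaw is not None:
        a=np.degrees(np.arctan2(R[1,1],R[0,1])); t=(yaw-a+90)%180-90   # world ccw turn
        out+=f' jaw {a:.2f} worldturn {t:.2f} toolturn {-np.radians(t):.4f} rad (other {-np.radians(t-np.sign(t)*180):.3f})'
    print(out)
E
python3 - <<'E'
from h import *
c=capture('top'); S=1.5625
def P(n,l,z):
    w=ray(c,np.array(l)/S,z); print(n,'ctr',w.mean(0).round(4),'edges',[round(float(np.linalg.norm(w[i]-w[i-1])),3) for i in range(len(w))],'dirs',[round(float(np.degrees(np.arctan2(*(w[i]-w[i-1])[::-1]))),1) for i in range(len(w))])
P('board',[(601,304),(643,284),(685,354),(641,376)],.006)
P('jig',[(529,417),(566,391),(623,469),(589,496)],.012)
P('dowels',[(559,416),(600,470)],.03)
P('roofridge',[(131,279),(145,281),(127,347),(113,345)],.064)
P('roofcard',[(313,342),(369,346),(361,439),(304,436)],.004)
P('chim',[(481,248),(507,245),(511,269),(484,274)],.05)
P('chimcard',[(274,225),(329,224),(329,279),(273,279)],.004)
P('butt',[(223,439)],.055)
P('buttcard',[(457,342),(499,377),(463,420),(421,384)],.004)
go(.4,0,0)
E
```

```text
board ctr [ 0.5515 -0.3817] edges [0.126, 0.075, 0.126, 0.078] dirs [27.4, -63.8, -151.2, 116.8]
jig ctr [ 0.3752 -0.273 ] edges [0.145, 0.07, 0.142, 0.066] dirs [37.3, -54.9, -144.3, 127.6]
dowels ctr [ 0.3753 -0.2733] edges [0.098, 0.098] dirs [37.0, -143.0]
roofridge ctr [0.5561 0.4029] edges [0.102, 0.022, 0.102, 0.021] dirs [-10.6, -97.4, 169.2, 82.8]
roofcard ctr [0.4493 0.0932] edges [0.145, 0.088, 0.143, 0.087] dirs [-3.4, -93.2, 176.4, 88.0]
chim ctr [ 0.6503 -0.1483] edges [0.041, 0.04, 0.038, 0.042] dirs [6.2, -82.4, -171.3, 101.5]
chimcard ctr [0.6687 0.1567] edges [0.089, 0.089, 0.09, 0.089] dirs [1.6, -88.1, -178.1, 90.9]
butt ctr [0.3725 0.2534] edges [0.0] dirs [0.0]
buttcard ctr [ 0.4671 -0.0971] edges [0.086, 0.084, 0.087, 0.084] dirs [-40.0, -129.4, 140.1, 50.3]
tcp [0.1964 0.4596 0.231 ] rpy [-179.96    0.    156.87] q6 90.0 w 0.0854 t 0.2 F [-0.3 -0.2 -0. ]
shift [-3.678e+02 -3.426e+02  2.000e-01] jaw 66.87 worldturn -66.87 toolturn 1.1670 rad (other -1.975)
```

```bash
cat >> h.py <<'E'
def plan(wps,start=None):
    "wps: list of (x,y,z,jaw deg unwrapped from the present jaw). Prints shifts [dx,dy,dz mm, turn rad] per 5-row call, chained"
    s=get_state(); R=Rn.from_euler('xyz',s['orientation'],degrees=True).as_matrix(); p=s['tcp_pos'].copy()
    a=np.degrees(np.arctan2(R[1,1],R[0,1]))
    print('tcp',np.round(p,4),'jaw',round(a,2),'q6',round(s['q'][5],1),'w',round(s['width'],4),'t',round(s['time_s'],2),'F',np.round(s['wrist_force'],1))
    def frame(a):
        a=np.radians(a); y=np.array([np.cos(a),np.sin(a),0]); z=np.array([0,0,-1.]); return np.c_[np.cross(y,z),y,z]
    for w in wps:
        x=np.array(w[:3]); j=a if w[3] is None else w[3]
        n=max(1,int(np.ceil(max(np.linalg.norm(x-p)/.175,abs(j-a)/32))))
        for k in range(n,0,-1):
            d=frame(a).T@((x-p)/k)*1000; t=-np.radians((j-a)/k)
            d=np.round(d,1 if k==1 else 0); t=round(t,4 if k==1 else 2)
            print([*map(float,d),float(t)],end='  '); p=p+frame(a)@d/1000; a-=np.degrees(t)
        print('->',np.round(p,4),round(a,2))
E
python3 -c "
from h import *
plan([(.5515,-.3817,.2,-63)])"
```

```text
tcp [0.1964 0.4596 0.231 ] jaw 66.87 q6 90.0 w 0.0854 t 0.2 F [-0.3 -0.2 -0. ]
[-110.0, -106.0, 5.0, 0.38]  [-141.0, -58.0, 5.0, 0.38]  [-152.0, -1.0, 5.0, 0.38]  [-142.0, 55.0, 5.0, 0.38]  [-111.0, 104.0, 6.0, 0.37]  [-65.2, 136.8, 5.0, 0.3766]  -> [ 0.5515 -0.3817  0.2   ] -63.0
```

Call:
arm_command:
  motion:
    - [[-110,-106,5,0.38,85],[-110,-106,5,0.38,85],[-110,-106,5,0.38,85],[-110,-106,5,0.38,85],[-110,-106,5,0.38,85]]

```text
time_s: 0.62
tcp_pos: [0.2569, 0.3151, 0.2261]
orientation: [-179.9, 0.1, 134.9]
wrist_force: [-0.9, 0.2, 0.3]
width: 0.0848
```

Call:
arm_command:
  motion:
    - [[-141,-58,5,0.38,85],[-141,-58,5,0.38,85],[-141,-58,5,0.38,85],[-141,-58,5,0.38,85],[-141,-58,5,0.38,85]]

```text
time_s: 1.03
tcp_pos: [0.3164, 0.1703, 0.2213]
orientation: [-180.0, 0.2, 112.8]
wrist_force: [0.9, 0.1, 0.0]
width: 0.0852
```

Call:
arm_command:
  motion:
    - [[-152,-1,5,0.38,85],[-152,-1,5,0.38,85],[-152,-1,5,0.38,85],[-152,-1,5,0.38,85],[-152,-1,5,0.38,85]]

```text
time_s: 1.45
tcp_pos: [0.3759, 0.0252, 0.2165]
orientation: [179.9, 0.2, 90.6]
wrist_force: [0.1, 1.5, -0.4]
width: 0.0853
```

Call:
arm_command:
  motion:
    - [[-142,55,5,0.38,85],[-142,55,5,0.38,85],[-142,55,5,0.38,85],[-142,55,5,0.38,85],[-142,55,5,0.38,85]]

```text
time_s: 1.87
tcp_pos: [0.4339, -0.1201, 0.2114]
orientation: [179.9, 0.2, 68.6]
wrist_force: [-0.7, 1.0, -0.3]
width: 0.0851
```

Call:
arm_command:
  motion:
    - [[-111,104,6,0.37,85],[-111,104,6,0.37,85],[-111,104,6,0.37,85],[-111,104,6,0.37,85],[-111,104,6,0.37,85]]

```text
time_s: 2.28
tcp_pos: [0.4915, -0.2652, 0.2047]
orientation: [179.8, 0.2, 47.2]
wrist_force: [1.4, -1.2, 0.2]
width: 0.0851
```

```bash
python3 -c "
from h import *
plan([(.5515,-.3817,.2,-63)])"
```

```text
tcp [ 0.4915 -0.2652  0.2047] jaw -42.77 q6 104.6 w 0.0851 t 2.28 F [ 1.4 -1.2  0.2]
[-44.8, 123.1, 4.7, 0.3531]  -> [ 0.5515 -0.3817  0.2   ] -63.0
```

Call:
arm_command:
  motion:
    - [[-45,123,5,0.353,85],[-45,123,5,0.353,85],[-45,123,5,0.353,85],[-45,123,5,0.353,85],[-45,123,5,0.353,85]]

```text
time_s: 2.7
tcp_pos: [0.5521, -0.3832, 0.1981]
orientation: [179.8, 0.2, 27.0]
wrist_force: [0.0, 1.5, -0.6]
width: 0.0847
```

```bash
python3 -c "
from h import *
c=snap('wrist','w1');go(.5515,-.3817,-63)
print(proj(c,[[*get_state()['tcp_pos'][:2],0.006]])*1.5625)"
```

```text
tcp [ 0.5518 -0.3818  0.1989] rpy [179.83   0.18  27.04] q6 118.4 w 0.0847 t 2.75 F [-0.   1.6  0.5]
shift [-0.2 -0.2 -0. ] jaw -62.96 worldturn -0.04 toolturn 0.0007 rad (other -3.141)
[[392.1523771  267.43683051]]
```

View pics/w1.png

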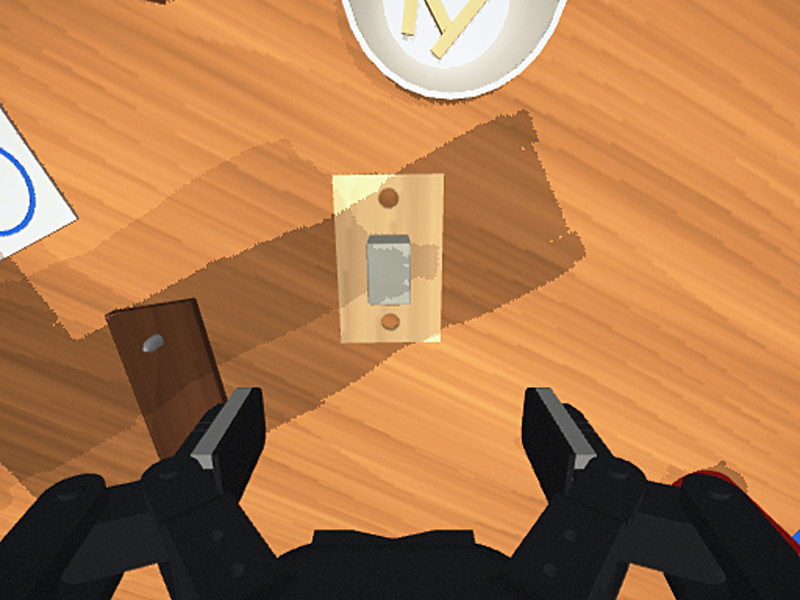

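The wrist view (800x600) shows the board lying straight in the jaw frame. Its holes are at (388,198) and (390,321), and its corners are at (333,174), (443,174), (440,342) and (341,342).

Run:
```python
from h import *
c=load('w1');S=1.5625
g=c['color'].astype(int)
def P(n,l,z):
    w=ray(c,np.array(l)/S,z); print(n,'ctr',w.mean(0).round(4),'edges',[round(float(np.linalg.norm(w[i]-w[i-1])),3) for i in range(len(w))],'dirs',[round(float(np.degrees(np.arctan2(*(w[i]-w[i-1])[::-1]))),1) for i in range(len(w))])
P('board',[(333,174),(443,174),(440,342),(341,342)],.006)
P('holes',[(388.5,198),(390.5,321.5)],.005)
P('block',[(368,243),(411,243),(410,305),(368,304)],.042)
P('tophole',np.array([(627,303),(657,357)]) ,.006) if 0 else None
```

```text
board ctr [ 0.5539 -0.3783] edges [0.13, 0.079, 0.13, 0.08] dirs [27.4, -63.1, -152.2, 116.9]
holes ctr [ 0.5541 -0.3784] edges [0.096, 0.096] dirs [27.7, -152.3]
block ctr [ 0.5542 -0.3783] edges [0.043, 0.029, 0.044, 0.029] dirs [25.9, -63.1, -153.3, 115.4]
```

```bash
python3 -c "
from h import *
plan([(.554,-.3783,.08,-62.7),(.554,-.3783,.010,-62.7)])"
```

```text
tcp [ 0.5518 -0.3818  0.1989] jaw -62.96 q6 118.4 w 0.0847 t 2.75 F [-0.   1.6  0.5]
[3.6, -2.1, 118.9, -0.0045]  -> [ 0.554  -0.3783  0.08  ] -62.7
[-0.0, -0.0, 70.0, -0.0]  -> [ 0.554  -0.3783  0.01  ] -62.7
```

Call:
arm_command:
  motion:
    - [[3.6,-2.1,119,-0.0045,85],[3.6,-2.1,119,-0.0045,85],[3.6,-2.1,119,-0.0045,85],[3.6,-2.1,119,-0.0045,85],[3.6,-2.1,119,-0.0045,85]]
  force: 40

```text
time_s: 3.17
tcp_pos: [0.553, -0.3769, 0.0797]
orientation: [180.0, 0.3, 27.4]
wrist_force: [-0.3, 0.5, 2.1]
width: 0.0853
```

Call:
arm_command:
  motion:
    - [[0,0,20,0,85],[0,0,40,0,85],[0,0,60,0,85],[0,0,69,0,85],[0,0,69,0,85]]

```text
time_s: 3.58
tcp_pos: [0.553, -0.3769, 0.0116]
orientation: [180.0, 0.2, 27.4]
wrist_force: [-0.1, 0.2, -0.9]
width: 0.0853
```

Call:
arm_command:
  motion:
    - [[0,0,0,0,20],[0,0,0,0,20],[0,0,0,0,20],[0,0,0,0,20],[0,0,0,0,20]]
  force: 40

```text
time_s: 4.0
tcp_pos: [0.5536, -0.3772, 0.0126]
orientation: [179.9, 0.2, 27.4]
wrist_force: [1.4, -0.7, 8.4]
width: 0.0291
```

Call:
arm_command:
  motion:
    - [[0,0,0,0,20],[0,0,0,0,20],[0,0,0,0,20],[0,0,0,0,20],[0,0,0,0,20]]

```text
time_s: 4.42
tcp_pos: [0.5535, -0.3773, 0.0127]
orientation: [179.9, 0.2, 27.4]
wrist_force: [0.5, 0.6, 1.3]
width: 0.0292
```

```bash
python3 -c "
from h import *
plan([(.5535,-.3773,.15,-62.7),(.285,-.341,.26,-53)])"
```

```text
tcp [ 0.5535 -0.3773  0.0127] jaw -62.57 q6 118.4 w 0.0292 t 4.42 F [0.5 0.6 1.3]
[-0.0, 0.0, -137.3, 0.0023]  -> [ 0.5535 -0.3773  0.15  ] -62.7
[-111.0, -78.0, -55.0, -0.08]  [-104.4, -86.0, -55.0, -0.0893]  -> [ 0.285 -0.341  0.26 ] -53.0
```

Call:
arm_command:
  motion:
    - [[0,0,-15,0,20],[0,0,-45,0,20],[0,0,-75,0,20],[0,0,-105,0,20],[0,0,-137,0,20]]

```text
time_s: 4.83
tcp_pos: [0.5534, -0.3765, 0.1507]
orientation: [179.9, 0.2, 27.4]
wrist_force: [0.8, -0.0, -1.4]
width: 0.0296
```

Call:
arm_command:
  motion:
    - [[-20,-15,-12,-0.02,20],[-45,-32,-24,-0.04,20],[-67,-48,-35,-0.06,20],[-90,-64,-45,-0.08,20],[-111,-78,-55,-0.08,20]]

```text
time_s: 5.25
tcp_pos: [0.4176, -0.3577, 0.2064]
orientation: [180.0, 0.2, 32.1]
wrist_force: [-1.0, -0.3, 0.1]
width: 0.0292
```

Call:
arm_command:
  motion:
    - [[-22,-17,-12,-0.02,20],[-45,-38,-24,-0.04,20],[-67,-58,-35,-0.06,20],[-90,-74,-45,-0.089,20],[-104,-86,-55,-0.089,20]]

```text
time_s: 5.67
tcp_pos: [0.2818, -0.3395, 0.2625]
orientation: [180.0, 0.3, 37.3]
wrist_force: [-0.2, -0.8, -1.0]
width: 0.0294
```

```bash
python3 -c "
from h import *
c=snap('wrist','w2');plan([])"
```

```text
tcp [ 0.2804 -0.3396  0.2646] jaw -52.84 q6 92.6 w 0.0294 t 5.72 F [ 0.9 -2.3  3. ]
```

View pics/w2.png

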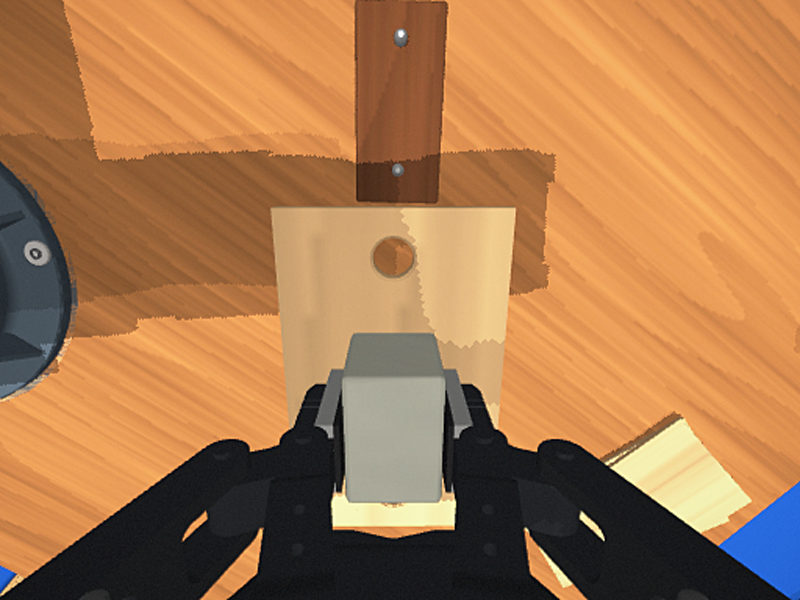

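The board hangs level in the grip with its far hole at (392,257). The jig's dowels are near (401,36) and (397,170), and I'm zooming in on them.

Run:
```python
from h import *
c=load('w2'); a=c['color'][0:180,215:345,::-1]
a=np.hstack([a[0:60],a[80:140],a[125:185] if a.shape[0]>=185 else a[120:180]])
cv2.imwrite('pics/w2c.png',cv2.resize(a,None,fx=2.05,fy=2.05*1,interpolation=cv2.INTER_CUBIC)) if 0 else None
A=c['color'][5:45,235:285,::-1];B=c['color'][90:130,235:285,::-1];D=c['color'][145:185,225:275,::-1]
cv2.imwrite('pics/w2c.png',cv2.resize(np.hstack([A,B,D]),None,fx=5.3,fy=5.3,interpolation=cv2.INTER_NEAREST))
```

```text
(no output)
```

View pics/w2c.png

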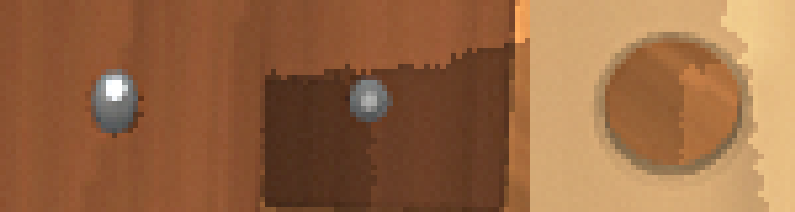

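Run:
```python
from h import *
c=load('w2')
a=ray(c,[(256.8,21.6),(254.8,108.7)],.03);print('dowels',a.round(4),a.mean(0).round(4),np.linalg.norm(a[0]-a[1]),np.degrees(np.arctan2(*(a[0]-a[1])[::-1])))
S=1.5625;b=ray(c,np.array([(357,200),(439,203)])/S,.012);print('jig near',b.round(4),np.linalg.norm(b[0]-b[1]),'dir',np.degrees(np.arctan2(*(b[1]-b[0])[::-1])))
d=np.array([np.cos(np.radians(37.2)),np.sin(np.radians(37.2))]);print('ctr from edge',b.mean(0)+.075*d)
T=c['world_from_camera'];print('cam',np.round(T[:3,3],4))
for p,zt in (((.2811,-.3395),.2635),):
  h=ray(c,[(252.0,164.5)],zt-.0067);print('hole',h,'rel tcp',h-p, 'along',(h-p)@d,'side',(h-p)@[-d[1],d[0]])
```

```text
dowels [[ 0.417  -0.243 ]
 [ 0.3398 -0.2993]] [ 0.3784 -0.2712] 0.09554857163491805 36.08656637340303
jig near [[ 0.2986 -0.2868]
 [ 0.3391 -0.3441]] 0.07014518468756185 dir -54.801537144466394
ctr from edge [ 0.3785968  -0.27012698]
cam [ 0.3455 -0.2898  0.4042]
hole [[ 0.32020845 -0.30932522]] rel tcp [[0.03910845 0.03017478]] along [0.0493947] side [0.00039018]
```

```bash
python3 -c "
from h import *
plan([(.378,-.2715,.16,-53.9),(.378,-.2715,.055,-53.9)])"
```

```text
tcp [ 0.2804 -0.3396  0.2646] jaw -52.84 q6 92.6 w 0.0294 t 5.72 F [ 0.9 -2.3  3. ]
[118.9, 4.7, 104.6, 0.0185]  -> [ 0.378  -0.2715  0.16  ] -53.9
[0.0, -0.0, 105.0, -0.0]  -> [ 0.378  -0.2715  0.055 ] -53.9
```

Call:
arm_command:
  motion:
    - [[30,1,25,0.0185,20],[60,2,50,0.0185,20],[90,4,75,0.0185,20],[119,4.7,104,0.0185,20],[119,4.7,104.6,0.0185,20]]

```text
time_s: 6.13
tcp_pos: [0.3788, -0.2683, 0.1548]
orientation: [-179.8, 0.3, 36.3]
wrist_force: [-1.7, 0.9, -2.4]
width: 0.0293
```

Call:
arm_command:
  motion:
    - [[0,0,25,0,20],[0,0,50,0,20],[0,0,75,0,20],[0,0,100,0,20],[0,0,105,0,20]]

```text
time_s: 6.55
tcp_pos: [0.3763, -0.2671, 0.0467]
orientation: [-179.6, 0.4, 36.3]
wrist_force: [-1.6, 0.8, -1.5]
width: 0.0292
```

Call:
arm_command:
  motion:
    - [[0,0,0,0,20],[0,0,0,0,20]]

```text
time_s: 6.72
tcp_pos: [0.3761, -0.2671, 0.0471]
orientation: [-179.5, 0.4, 36.3]
wrist_force: [-1.0, -0.2, -1.8]
width: 0.0291
```

Run:
```python
from h import *
c=snap('wrist','w3');plan([(.378,-.2715,.055,-53.9)])
cv2.imwrite('pics/w3c.png',cv2.resize(c['color'][100:250,170:330,::-1],None,fx=4,fy=4,interpolation=cv2.INTER_CUBIC))
```

```text
tcp [ 0.3767 -0.2674  0.0477] jaw -53.75 q6 108.5 w 0.0296 t 6.77 F [ 0.   0.6 -0.7]
[-1.3, 4.1, -7.3, 0.0027]  -> [ 0.378  -0.2715  0.055 ] -53.9
```

View pics/w3c.png

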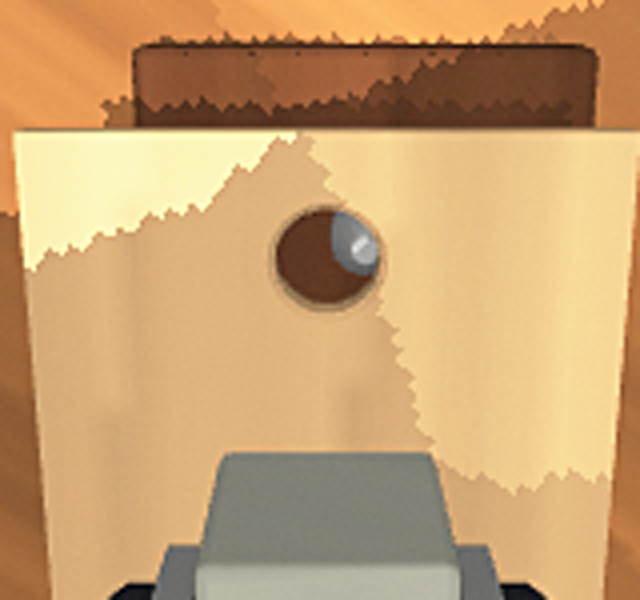

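Through the far hole (328,258 in the crop) the dowel tip shows at (363,245), so the board must shift about 4 mm to the right, along tool y. This agrees with the TCP reading.

Run:
```python
from h import *
c=load('w3'); z=.0475-.0127
h=ray(c,[(170+328.5/4,100+258/4)],z+.006)[0]; t=ray(c,[(170+363/4,100+245/4)],.030)[0]
a=np.radians(-53.75);y=np.array([np.cos(a),np.sin(a)]);x=np.array([-y[1],y[0]])
print('hole',h,'tip',t,'shift tool x,y mm',(t-h)@x*1e3,(t-h)@y*1e3)
e=ray(c,[(170+14/4,100+130/4),(170+640/4,100+130/4)],z+.006);print('board edge w',np.linalg.norm(e[0]-e[1]))
b=ray(c,[(170+135/4,100+46/4),(170+597/4,100+46/4)],.012);print('jig edge',b,np.linalg.norm(b[0]-b[1]),np.degrees(np.arctan2(*(b[1]-b[0])[::-1])))
print('jig centre',b.mean(0)-.075*x, 'side off',((b.mean(0)-[.3767,-.2674])@y)*1e3)
```

```text
hole [ 0.41492215 -0.23764835] tip [ 0.41731758 -0.24178673] shift tool x,y mm -0.5152786445979285 4.753815913643185
board edge w 0.07907423044556296
jig edge [[ 0.4184911  -0.19932293]
 [ 0.45878459 -0.25429013]] 0.06815393280737017 -53.75685940393683
jig centre [ 0.3781545  -0.27115475] side off 3.888059111801867
```

Call:
arm_command:
  motion:
    - [[-0.7,4.5,0,0.002,20],[-0.7,4.5,0,0.002,20],[-0.7,4.5,0,0.002,20],[-0.7,4.5,0,0.002,20]]

```text
time_s: 7.1
tcp_pos: [0.379, -0.2718, 0.0482]
orientation: [-179.6, 0.4, 36.1]
wrist_force: [-0.1, -0.2, -1.7]
width: 0.0294
```

Run:
```python
from h import *
c=snap('wrist','w4');plan([(.3789,-.2715,.047,-53.9)])
cv2.imwrite('pics/w4c.png',cv2.resize(c['color'][140:190,225:275,::-1],None,fx=8,fy=8,interpolation=cv2.INTER_CUBIC))
```

```text
tcp [ 0.3789 -0.2716  0.048 ] jaw -53.87 q6 108.4 w 0.0298 t 7.15 F [ 0.2 -0.8 -1.4]
[0.1, -0.1, 1.0, 0.0006]  -> [ 0.3789 -0.2715  0.047 ] -53.9
```

View pics/w4c.png

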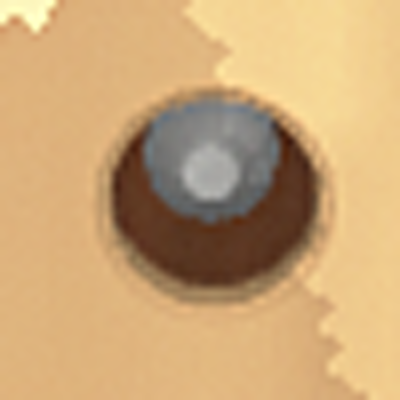

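Call:
arm_command:
  motion:
    - [[-0.6,-0.2,3,0,20],[-0.6,-0.2,6,0,20],[-0.6,-0.2,9,0,20],[-0.6,-0.2,12,0,20],[-0.6,-0.2,14,0,20]]

```text
time_s: 7.57
tcp_pos: [0.378, -0.2716, 0.0335]
orientation: [-179.6, 0.4, 36.1]
wrist_force: [0.5, 0.6, -1.8]
width: 0.0296
```

Call:
arm_command:
  motion:
    - [[0,0,2,0,20],[0,0,4,0,20],[0,0,6,0,20],[0,0,7.5,0,20],[0,0,8,0,20]]

```text
time_s: 7.98
tcp_pos: [0.3778, -0.2715, 0.0252]
orientation: [-179.6, 0.4, 36.1]
wrist_force: [-0.7, 0.0, -1.8]
width: 0.0298
```

Call:
arm_command:
  motion:
    - [[0,0,0.7,0,20],[0,0,0.7,0,35],[0,0,0.7,0,60],[0,0,0.7,0,85],[0,0,0.7,0,85]]

```text
time_s: 8.4
tcp_pos: [0.3778, -0.2716, 0.0246]
orientation: [-179.6, 0.4, 36.1]
wrist_force: [-0.4, 0.9, 0.2]
width: 0.0701
```

Call:
arm_command:
  motion:
    - [[0,0,0,0,85],[0,0,0,0,85],[0,0,-20,0,85],[0,0,-50,0,85],[0,0,-80,0,85]]

```text
time_s: 8.82
tcp_pos: [0.378, -0.2712, 0.1052]
orientation: [-179.5, 0.4, 36.1]
wrist_force: [1.0, -1.0, 1.1]
width: 0.0848
```

Call:
arm_command:
  motion:
    - [[0,0,-30,0,85],[0,0,-60,0,85],[0,0,-90,0,85],[0,0,-100,0,85],[0,0,-100,0,85]]

```text
time_s: 9.23
tcp_pos: [0.3802, -0.2723, 0.2076]
orientation: [-179.7, 0.4, 36.1]
wrist_force: [0.3, 0.0, -0.7]
width: 0.0853
```

Run:
```python
from h import *
c=snap('wrist','w5');plan([(.5561,.4029,.2,-12)]); plan([(.5561,.4029,.2,80)])
cv2.imwrite('pics/w5c.png',cv2.resize(c['color'][60:300,100:400,::-1],None,fx=2.2,fy=2.2,interpolation=cv2.INTER_CUBIC))
```

```text
tcp [ 0.3796 -0.2719  0.2058] jaw -53.86 q6 108.4 w 0.0848 t 9.28 F [ 0.5  0.7 -1.1]
[135.0, -110.0, 1.0, -0.18]  [153.0, -84.0, 2.0, -0.18]  [165.0, -56.0, 1.0, -0.19]  [173.0, -23.4, 1.8, -0.1807]  -> [0.5561 0.4029 0.2   ] -12.0
tcp [ 0.3796 -0.2719  0.2058] jaw -53.86 q6 108.4 w 0.0848 t 9.28 F [ 0.5  0.7 -1.1]
[108.0, -88.0, 1.0, -0.47]  [136.0, -30.0, 1.0, -0.47]  [135.0, 35.0, 1.0, -0.47]  [104.0, 93.0, 1.0, -0.46]  [52.5, 129.7, 1.8, -0.4664]  -> [0.5561 0.4029 0.2   ] 80.0
```

View pics/w5c.png

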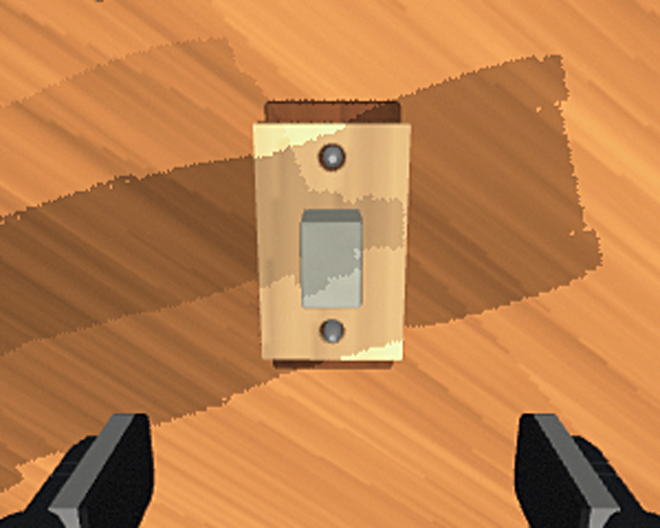

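Board is seated: both dowels stand up through its holes, at crop (332,157) and (332,330). Next the roof, with a look at the cards on the way.

Run:
```python
from h import *
plan([(.5,.06,.27,13),(.559,.406,.2,79)])
```

```text
tcp [ 0.3796 -0.2719  0.2058] jaw -53.86 q6 108.4 w 0.0848 t 9.28 F [ 0.5  0.7 -1.1]
[98.0, -66.0, -21.0, -0.39]  [115.0, -24.0, -22.0, -0.39]  [115.3, 22.4, -21.2, -0.387]  -> [0.5  0.06 0.27] 13.0
[108.0, 45.0, 23.0, -0.38]  [83.0, 82.0, 23.0, -0.39]  [46.5, 107.7, 24.0, -0.3819]  -> [0.559 0.406 0.2  ] 79.0
```

Call:
arm_command:
  motion:
    - [[98,-66,-21,-0.39,85],[98,-66,-21,-0.39,85],[98,-66,-21,-0.39,85],[98,-66,-21,-0.39,85],[98,-66,-21,-0.39,85]]

```text
time_s: 9.7
tcp_pos: [0.4201, -0.1592, 0.2254]
orientation: [-179.4, 0.2, 58.7]
wrist_force: [0.1, -0.9, -0.2]
width: 0.0854
```

Call:
arm_command:
  motion:
    - [[115,-24,-22,-0.39,85],[115,-24,-22,-0.39,85],[115,-24,-22,-0.39,85],[115,-24,-22,-0.39,85],[115,-24,-22,-0.39,85]]

```text
time_s: 10.12
tcp_pos: [0.4596, -0.0479, 0.246]
orientation: [-179.3, -0.0, 81.2]
wrist_force: [0.0, -0.2, -0.1]
width: 0.0851
```

Call:
arm_command:
  motion:
    - [[115,22,-21,-0.387,85],[115,22,-21,-0.387,85],[115,22,-21,-0.387,85],[115,22,-21,-0.387,85],[115,22,-21,-0.387,85]]

```text
time_s: 10.53
tcp_pos: [0.4994, 0.062, 0.2656]
orientation: [-179.2, -0.3, 103.3]
wrist_force: [0.1, -0.5, 0.1]
width: 0.0845
```

Run:
```python
from h import *
c=snap('wrist','w6');plan([(.559,.406,.2,79)])
```

```text
tcp [0.4991 0.0611 0.2657] jaw 13.14 q6 83.7 w 0.0847 t 10.58 F [ 0.5  0.3 -0.1]
[107.0, 46.0, 22.0, -0.38]  [83.0, 82.0, 22.0, -0.38]  [46.8, 107.1, 21.7, -0.3894]  -> [0.559 0.406 0.2  ] 79.0
```

View pics/w6.png

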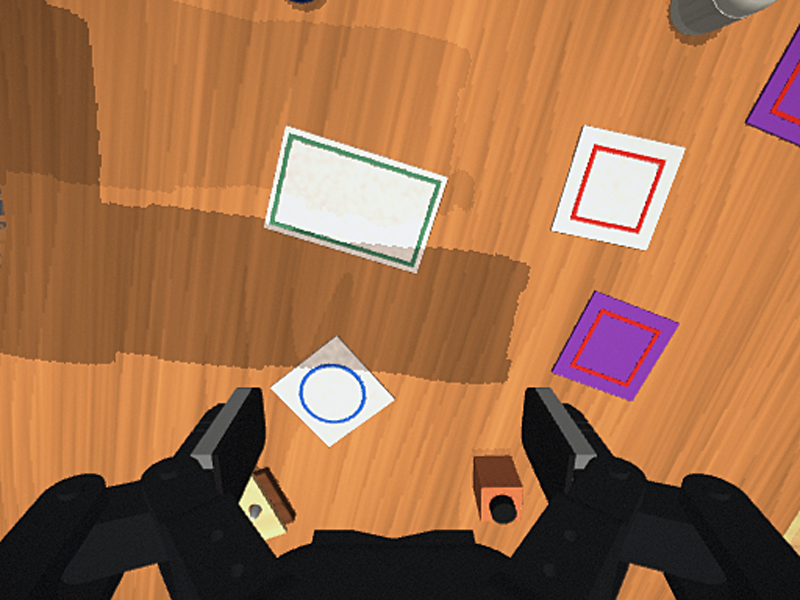

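The wrist view shows all three cards: the roof card corners are about (287,126), (447,178), (415,272), (264,226), the chimney card is around (618,188), and the butt card around (333,393). The purple cards are to the right.

```bash
cat >> h.py <<'E'
def quad(c,l,z,S=1.5625,win=4,n=''):
    g=cv2.cvtColor(c['color'],cv2.COLOR_RGB2GRAY); q=(np.array(l,np.float32)/S).reshape(-1,1,2)
    q=cv2.cornerSubPix(g,q.astype(np.float32),(win,win),(-1,-1),(3,30,.01)).reshape(-1,2)
    w=ray(c,q,z); e=w-np.roll(w,1,0)
    print(n,'ctr',w.mean(0).round(4),'edges',np.linalg.norm(e,axis=1).round(4),'dirs mod90',(np.degrees(np.arctan2(e[:,1],e[:,0]))%90).round(1))
    return w
E
python3 - <<'E'
from h import *
c=load('w6')
quad(c,[(287,126),(447,178),(415,272),(264,226)],.004,n='roofcard')
quad(c,[(584,125),(685,148),(647,250),(552,231)],.004,n='chimcard')
quad(c,[(595,145),(665,160),(639,233),(571,218)],.004,n='chim outline')
quad(c,[(337,336),(395,399),(330,446),(271,389)],.004,n='buttcard')
# ellipse of blue circle
g=c['color'].astype(int);m=((g[...,2]>g[...,0]+50)).astype(np.uint8);m[:220]=0;m[300:]=0;m[:,:185]=0;m[:,245:]=0
ys,xs=np.nonzero(m);e=cv2.fitEllipse(np.c_[xs,ys].astype(np.float32));print(e,ray(c,[e[0]],.004))
m=((g[...,1]>g[...,0]+25)).astype(np.uint8);ys,xs=np.nonzero(m[60:190,150:300]);r=cv2.minAreaRect(np.c_[xs+150,ys+60].astype(np.float32));print('green',ray(c,[r[0]],.004),len(xs))
E
```

```text
roofcard ctr [0.4527 0.0971] edges [0.0883 0.1425 0.0865 0.1412] dirs mod90 [86.8 86.  86.  86.7]
chimcard ctr [0.6724 0.1602] edges [0.0888 0.0892 0.0893 0.0882] dirs mod90 [1.6 1.7 1.  1.3]
chim outline ctr [0.6726 0.1608] edges [0.0618 0.063  0.0621 0.0615] dirs mod90 [1.5 1.9 0.1 1.6]
buttcard ctr [ 0.4705 -0.093 ] edges [0.0894 0.0891 0.0889 0.0868] dirs mod90 [54.1 52.5 52.6 52.8]
((212.34109497070312, 251.52041625976562), (36.10103225708008, 40.85434341430664), 100.82069396972656) [[ 0.4698389  -0.09250591]]
green [[0.45091236 0.09890877]] 858
```

Call:
arm_command:
  motion:
    - [[107,46,22,-0.38,85],[107,46,22,-0.38,85],[107,46,22,-0.38,85],[107,46,22,-0.38,85],[107,46,22,-0.38,85]]

```text
time_s: 11.0
tcp_pos: [0.5189, 0.1749, 0.2423]
orientation: [-179.2, -0.5, 124.8]
wrist_force: [-0.2, -0.9, -0.1]
width: 0.0848
```

Call:
arm_command:
  motion:
    - [[83,82,22,-0.38,85],[83,82,22,-0.38,85],[83,82,22,-0.38,85],[83,82,22,-0.38,85],[83,82,22,-0.38,85]]

```text
time_s: 11.42
tcp_pos: [0.5389, 0.2887, 0.2191]
orientation: [-179.4, -0.8, 146.3]
wrist_force: [0.1, 0.1, 0.7]
width: 0.0851
```

Call:
arm_command:
  motion:
    - [[47,107,22,-0.389,85],[47,107,22,-0.389,85],[47,107,22,-0.389,85],[47,107,22,-0.389,85],[47,107,22,-0.389,85]]

```text
time_s: 11.83
tcp_pos: [0.5594, 0.4024, 0.1958]
orientation: [-179.7, -1.0, 168.4]
wrist_force: [0.1, -0.9, 0.4]
width: 0.0853
```

Run:
```python
from h import *
c=snap('wrist','w7');plan([(.559,.406,.2,79)]);print(get_state()['orientation'])
```

```text
tcp [0.5596 0.4016 0.1967] jaw 78.33 q6 47.1 w 0.085 t 11.88 F [ 1.4 -0.5  1.1]
[1.4, 4.1, -3.3, -0.0116]  -> [0.559  0.4059 0.2   ] 79.0
[-179.71366318   -0.96674579  168.32971991]
```

View pics/w7.png

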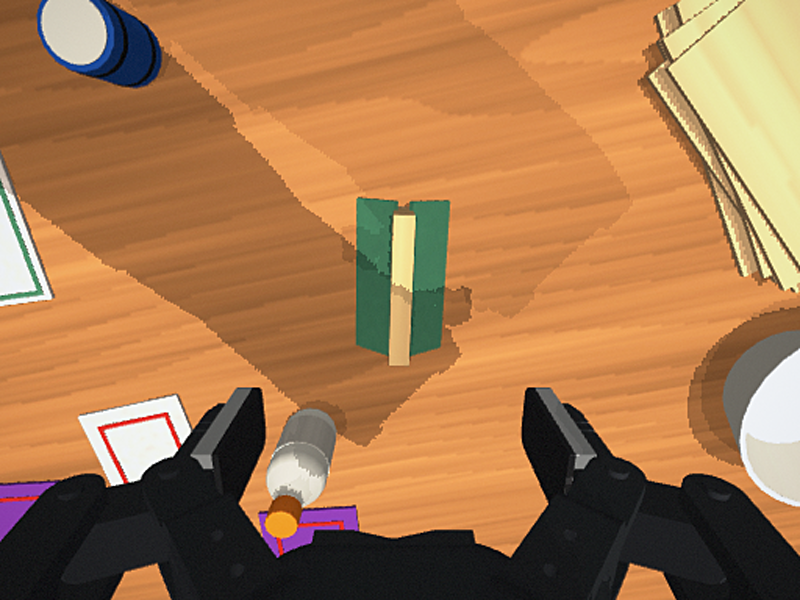

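The roof's ridge runs from (404,214) to (399,365). The bottle stands lower left, with its cap at (283,520) and its base near (310,415).

Run:
```python
from h import *
c=load('w7')
quad(c,[(393,214),(415,215),(410,365),(389,365)],.064,n='ridge')
quad(c,[(357,198),(450,201),(442,346),(357,345)],.013,n='eaves')
S=1.5625
print('bottle cap',ray(c,np.array([(282,523)])/S,.11),'butt top',ray(c,np.array([(74,29)])/S,.055))
d=load('w6');print('bottle from top',ray(capture('top'),np.array([(195,228),(208,246)])/S,.1),)
w=quad(c,[(393,214),(415,215),(410,365),(389,365)],.064)
for i in range(4):print(w[i], np.degrees(np.arctan2(*(w[i]-w[i-1])[::-1])))
```

```text
ridge ctr [0.5611 0.4083] edges [0.0989 0.0132 0.0984 0.0137] dirs mod90 [76.7 77.6 77.  79.8]
eaves ctr [0.5612 0.4083] edges [0.1127 0.0649 0.1123 0.0659] dirs mod90 [76.4 76.3 76.9 76.6]
bottle cap [[0.68022093 0.3078468 ]] butt top [[0.37678173 0.25885766]]
bottle from top [[0.6788005 0.3023979]
 [0.6516676 0.2814552]]
 ctr [0.5611 0.4083] edges [0.0989 0.0132 0.0984 0.0137] dirs mod90 [76.7 77.6 77.  79.8]
[0.51167661 0.41310427] 166.6914344405815
[0.51451061 0.42600675] 77.61182913507608
[0.61033802 0.40387032] -13.007339382871258
[0.60790196 0.39034237] -100.20819899073318
```

Run:
```python
from h import *
plan([(.5611,.4083,.1,76.8),(.5611,.4083,.0385,76.8)])
```

```text
tcp [0.5596 0.4014 0.1974] jaw 78.31 q6 47.1 w 0.0851 t 11.93 F [0.7 0.2 1.4]
[-0.1, 7.1, 97.4, 0.0264]  -> [0.5611 0.4083 0.1   ] 76.8
[0.0, -0.0, 61.5, 0.0]  -> [0.5611 0.4083 0.0385] 76.8
```

Call:
arm_command:
  motion:
    - [[0,7.1,30,0.026,85],[0,7.1,60,0.026,85],[0,7.1,90,0.026,85],[0,7.1,97,0.026,85],[0,7.1,97,0.026,85]]

```text
time_s: 12.35
tcp_pos: [0.5589, 0.4058, 0.0997]
orientation: [-179.6, -1.0, 166.6]
wrist_force: [-0.6, 0.3, 0.6]
width: 0.0849
```

Run:
```python
from h import *
go(.5611,.4083,76.8,.0385)
```

```text
tcp [0.5589 0.4058 0.0997] rpy [-179.59   -1.03  166.62] q6 49.1 w 0.0849 t 12.35 F [-0.6  0.3  0.6]
shift [-2.7  3.4 61.1] jaw 76.63 worldturn 0.17 toolturn -0.0030 rad (other 3.139)
```

Call:
arm_command:
  motion:
    - [[-2.7,3.4,15,-0.003,85],[-2.7,3.4,30,-0.003,85],[-2.7,3.4,45,-0.003,85],[-2.7,3.4,58,-0.003,85],[-2.7,3.4,61,-0.003,85]]

```text
time_s: 12.77
tcp_pos: [0.5616, 0.4076, 0.0393]
orientation: [-179.6, -1.0, 166.7]
wrist_force: [0.2, -0.3, 0.5]
width: 0.0848
```

Call:
arm_command:
  motion:
    - [[0,0,0,0,5],[0,0,0,0,5],[0,0,0,0,5],[0,0,0,0,5],[0,0,0,0,5]]
  force: 40

```text
time_s: 13.18
tcp_pos: [0.562, 0.4078, 0.0402]
orientation: [-179.7, -1.0, 166.7]
wrist_force: [0.5, -0.9, 0.5]
width: 0.0252
```

Call:
arm_command:
  motion:
    - [[0,0,0,0,5],[0,0,0,0,5],[0,0,0,0,5],[0,0,0,0,5],[0,0,0,0,5]]

```text
time_s: 13.6
tcp_pos: [0.562, 0.4078, 0.0403]
orientation: [-179.7, -1.0, 166.7]
wrist_force: [0.5, -0.4, -0.2]
width: 0.013
```

Run:
```python
from h import *
plan([(.561,.4083,.15,76.8),(.4527,.0971,.15,86.4)]);print(get_state()['orientation'])
```

```text
tcp [0.562  0.4078 0.0403] jaw 76.68 q6 49.1 w 0.013 t 13.6 F [ 0.5 -0.4 -0.2]
[1.1, 0.2, -109.7, -0.002]  -> [0.561  0.4083 0.15  ] 76.8
[17.0, -164.0, -0.0, -0.08]  [30.4, -161.8, -0.0, -0.0876]  -> [0.4527 0.0971 0.15  ] 86.4
[-179.65511552   -0.96996797  166.67772916]
```

Call:
arm_command:
  motion:
    - [[0,0,-15,0,5],[0,0,-45,0,5],[0,0,-75,0,5],[0,0,-105,0,5],[1,0,-110,0,5]]

```text
time_s: 14.02
tcp_pos: [0.5646, 0.4093, 0.1558]
orientation: [-179.9, -0.7, 166.7]
wrist_force: [0.6, 0.8, -1.1]
width: 0.0131
```

Call:
arm_command:
  motion:
    - [[3,-30,0,-0.02,5],[7,-65,0,-0.04,5],[11,-100,0,-0.06,5],[15,-135,0,-0.08,5],[17,-164,0,-0.08,5]]

```text
time_s: 14.43
tcp_pos: [0.5088, 0.2516, 0.1559]
orientation: [-180.0, -0.8, 171.3]
wrist_force: [-0.4, 0.9, -1.2]
width: 0.0129
```

Call:
arm_command:
  motion:
    - [[6,-32,0,-0.02,5],[12,-65,0,-0.04,5],[18,-100,0,-0.06,5],[24,-130,0,-0.08,5],[30,-155,0,-0.088,5]]

```text
time_s: 14.85
tcp_pos: [0.4548, 0.1011, 0.1562]
orientation: [180.0, -0.7, 176.4]
wrist_force: [0.7, 0.4, -1.2]
width: 0.0132
```

Run:
```python
from h import *
plan([(.4537,.097,.07,86.4)]);print(get_state()['orientation'])
```

```text
tcp [0.4548 0.1011 0.1562] jaw 86.41 q6 16.0 w 0.0132 t 14.85 F [ 0.7  0.4 -1.2]
[0.8, -4.2, 86.2, 0.0002]  -> [0.4537 0.097  0.07  ] 86.4
[179.9740669   -0.74968373 176.41409225]
```

Call:
arm_command:
  motion:
    - [[0.8,-4.2,25,0,5],[0.8,-4.2,50,0,5],[0.8,-4.2,75,0,5],[0.8,-4.2,90,0,5],[0.8,-4.2,90,0,5]]

```text
time_s: 15.27
tcp_pos: [0.4504, 0.0965, 0.0634]
orientation: [-180.0, -1.0, 176.4]
wrist_force: [-1.0, 0.1, -2.2]
width: 0.0135
```

Run:
```python
from h import *
go(.4537,.097,86.4,.0445);print(get_state()['orientation'])
```

```text
tcp [0.4504 0.0965 0.0634] rpy [-179.96   -1.    176.4 ] q6 15.5 w 0.0135 t 15.27 F [-1.   0.1 -2.2]
shift [-3.6  0.7 18.8] jaw 86.40 worldturn -0.00 toolturn 0.0000 rad (other -3.142)
[-179.95535448   -1.0035233   176.39954741]
```

Call:
arm_command:
  motion:
    - [[-3.6,0.7,4,0,5],[-3.6,0.7,9,0,5],[-3.6,0.7,14,0,5],[-3.6,0.7,18,0,5],[-3.6,0.7,18.5,0,5]]

```text
time_s: 15.68
tcp_pos: [0.4535, 0.0971, 0.0444]
orientation: [-179.9, -1.0, 176.4]
wrist_force: [-0.2, -0.2, -1.6]
width: 0.0134
```

Run:
```python
from h import *
go(.4537,.097,86.4,.0445);print(get_state()['orientation'])
```

```text
tcp [0.4535 0.0971 0.0444] rpy [-179.95   -1.02  176.41] q6 15.5 w 0.0134 t 15.68 F [-0.2 -0.2 -1.6]
shift [-0.2 -0.  -0.1] jaw 86.41 worldturn -0.01 toolturn 0.0001 rad (other -3.141)
[-179.94890739   -1.01999834  176.40664151]
```

Call:
arm_command:
  motion:
    - [[0,0,0.5,0,5],[0,0,0.5,0,20],[0,0,0.5,0,50],[0,0,0.5,0,50],[0,0,0.5,0,50]]

```text
time_s: 16.1
tcp_pos: [0.4537, 0.0971, 0.0442]
orientation: [-180.0, -1.0, 176.4]
wrist_force: [0.5, 0.5, 0.1]
width: 0.0502
```

Call:
arm_command:
  motion:
    - [[0,0,0,0,50],[0,0,-20,0,50],[0,0,-60,0,85],[0,0,-100,0,85],[0,0,-140,0,85]]

```text
time_s: 16.52
tcp_pos: [0.4555, 0.0969, 0.1859]
orientation: [-179.9, -1.0, 176.4]
wrist_force: [1.7, 0.3, 1.8]
width: 0.0839
```

Call:
arm_command:
  motion:
    - [[0,0,-30,0,85],[0,0,-50,0,85],[0,0,-50,0,85]]

```text
time_s: 16.77
tcp_pos: [0.4582, 0.0973, 0.2402]
orientation: [180.0, -0.7, 176.4]
wrist_force: [0.4, -0.0, 0.4]
width: 0.0844
```

Run:
```python
from h import *
c=snap('wrist','w8');plan([(.653,-.145,.2,8)]);print(get_state()['orientation'])
```

```text
tcp [0.4576 0.0971 0.2378] jaw 86.41 q6 15.4 w 0.0849 t 16.82 F [-0.2  0.6 -0.5]
[-70.0, -76.0, 13.0, 0.46]  [-97.0, -38.0, 12.0, 0.45]  [-103.3, 8.6, 12.8, 0.4584]  -> [ 0.653 -0.145  0.2  ] 8.0
[179.9900478   -0.81315585 176.40553027]
```

View pics/w8.png

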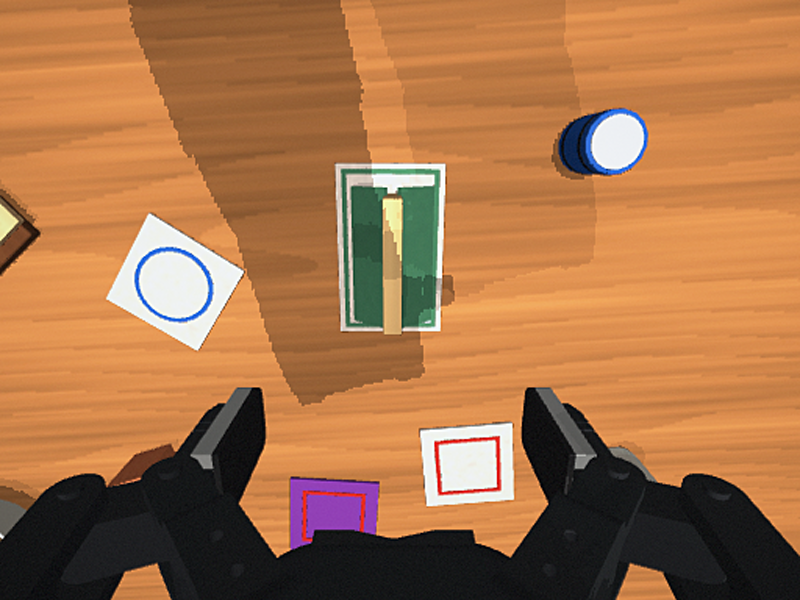

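The roof stands inside its green outline: its ridge runs (393,195)-(393,334) and the card corners run (336,164)-(439,332). The butt top is at (616,140).

Run:
```python
from h import *
c=load('w8')
quad(c,[(336,164),(446,164),(439,332),(342,331)],.004,n='roofcard')
quad(c,[(383,195),(403,195),(401,334),(385,334)],.064,n='ridge')
quad(c,[(352,186),(433,186),(434,325),(352,325)],.017,n='eaves',win=3)
quad(c,[(149,213),(243,272),(199,350),(107,299)],.004,n='buttcard')
quad(c,[(420,431),(512,422),(514,497),(427,506)],.004,n='chimcard')
S=1.5625
g=c['color'].astype(int);m=(g.min(2)>150).astype(np.uint8);m[:65]=0;m[120:]=0;m[:,:360]=0
ys,xs=np.nonzero(m);e=cv2.fitEllipse(cv2.convexHull(np.c_[xs,ys].astype(np.int32)));print('butt top',e,ray(c,[e[0]],.055), 'w7:',ray(load('w7'),np.array([(74,29)])/S,.055))
```

```text
roofcard ctr [0.4524 0.097 ] edges [0.1419 0.0873 0.1413 0.0867] dirs mod90 [86.4 85.9 86.2 86.3]
ridge ctr [0.4516 0.0997] edges [0.0985 0.0123 0.0989 0.0136] dirs mod90 [85.  89.  85.8 86.8]
eaves ctr [0.4564 0.0993] edges [0.1166 0.0639 0.1167 0.071 ] dirs mod90 [84.8 86.4 88.3 86.3]
buttcard ctr [ 0.4696 -0.0928] edges [0.0895 0.089  0.0893 0.0887] dirs mod90 [52.3 52.1 52.1 52.2]
chimcard ctr [0.6723 0.1601] edges [0.0891 0.0884 0.0899 0.0895] dirs mod90 [1.5 1.8 2.2 1.3]
butt top ((394.6953430175781, 90.2054443359375), (31.734695434570312, 37.130374908447266), 37.06481170654297) [[0.37622115 0.25868634]] w7: [[0.37678173 0.25885766]]
```

Run:
```python
from h import *
c=load('w8');g=c['color'].astype(int)
for r in (140,180,195):
  print(r,[tuple(v) for v in g[r,212:232]]);print('   R',[tuple(v) for v in g[r,268:288]])
```

```text
140 [(np.int64(164), np.int64(103), np.int64(61)), (np.int64(163), np.int64(101), np.int64(56)), (np.int64(161), np.int64(99), np.int64(53)), (np.int64(138), np.int64(110), np.int64(90)), (np.int64(232), np.int64(222), np.int64(214)), (np.int64(226), np.int64(209), np.int64(199)), (np.int64(231), np.int64(210), np.int64(201)), (np.int64(85), np.int64(123), np.int64(96)), (np.int64(47), np.int64(102), np.int64(71)), (np.int64(52), np.int64(103), np.int64(72)), (np.int64(137), np.int64(143), np.int64(128)), (np.int64(235), np.int64(212), np.int64(203)), (np.int64(233), np.int64(208), np.int64(199)), (np.int64(23), np.int64(78), np.int64(49)), (np.int64(47), np.int64(92), np.int64(68)), (np.int64(52), np.int64(94), np.int64(70)), (np.int64(55), np.int64(97), np.int64(72)), (np.int64(55), np.int64(96), np.int64(70)), (np.int64(53), np.int64(96), np.int64(70)), (np.int64(51), np.int64(96), np.int64(70))]
   R [(np.int64(66), np.int64(121), np.int64(88)), (np.int64(66), np.int64(119), np.int64(88)), (np.int64(65), np.int64(118), np.int64(87)), (np.int64(68), np.int64(121), np.int64(89)), (
[... 3680 characters left out ...]
), np.int64(73)), (np.int64(54), np.int64(94), np.int64(71)), (np.int64(51), np.int64(92), np.int64(66)), (np.int64(52), np.int64(92), np.int64(69)), (np.int64(52), np.int64(93), np.int64(68)), (np.int64(54), np.int64(107), np.int64(77)), (np.int64(73), np.int64(109), np.int64(83)), (np.int64(237), np.int64(212), np.int64(202)), (np.int64(217), np.int64(202), np.int64(192)), (np.int64(217), np.int64(206), np.int64(200)), (np.int64(147), np.int64(102), np.int64(65)), (np.int64(188), np.int64(115), np.int64(59)), (np.int64(189), np.int64(120), np.int64(67)), (np.int64(187), np.int64(117), np.int64(66)), (np.int64(193), np.int64(118), np.int64(67)), (np.int64(251), np.int64(169), np.int64(93))]
```

The roof sits about 2 mm off centre towards +y (the ridge fit gives 2.7 mm, the pixel gaps about 1.9 mm), so I'll regrip and shift it.

Run:
```python
from h import *
plan([(.4545,.0975,.1,86.4)])
```

```text
tcp [0.4576 0.0971 0.2378] jaw 86.41 q6 15.4 w 0.0849 t 16.82 F [-0.2  0.6 -0.5]
[3.1, 0.2, 137.8, 0.0001]  -> [0.4545 0.0975 0.1   ] 86.4
```

Call:
arm_command:
  motion:
    - [[1,0.2,35,0,85],[1,0.2,70,0,85],[1,0.2,105,0,85],[1,0.2,137,0,85],[1,0.2,137,0,85]]

```text
time_s: 17.23
tcp_pos: [0.4504, 0.0967, 0.095]
orientation: [-179.9, -1.3, 176.4]
wrist_force: [-2.5, -0.2, -0.6]
width: 0.0851
```

Run:
```python
from h import *
go(.4537,.0975,86.4,.0445)
```

```text
tcp [0.4504 0.0967 0.095 ] rpy [-179.87   -1.32  176.41] q6 15.5 w 0.0851 t 17.23 F [-2.5 -0.2 -0.6]
shift [-4.4  1.2 50.4] jaw 86.41 worldturn -0.01 toolturn 0.0002 rad (other -3.141)
```

Call:
arm_command:
  motion:
    - [[-4.4,1.2,15,0,85],[-4.4,1.2,30,0,85],[-4.4,1.2,45,0,85],[-4.4,1.2,49,0,85],[-4.4,1.2,49.5,0,85]]

```text
time_s: 17.65
tcp_pos: [0.4533, 0.0974, 0.0455]
orientation: [-179.8, -1.4, 176.4]
wrist_force: [-0.1, 0.8, 0.8]
width: 0.0848
```

Call:
arm_command:
  motion:
    - [[0,0,0,0,5],[0,0,0,0,5],[0,0,0,0,5],[0,0,0,0,5],[0,0,0,0,5]]
  force: 30

```text
time_s: 18.07
tcp_pos: [0.4536, 0.0975, 0.046]
orientation: [-179.9, -1.3, 176.4]
wrist_force: [0.0, 0.4, 0.7]
width: 0.0247
```

Call:
arm_command:
  motion:
    - [[0,0,0,0,5],[0,0,0,0,5],[0,0,0,0,5],[0,0,0,0,5],[0,0,0,0,5]]

```text
time_s: 18.48
tcp_pos: [0.4536, 0.0975, 0.046]
orientation: [-179.9, -1.3, 176.4]
wrist_force: [-1.2, 0.0, 4.0]
width: 0.0133
```

Run:
```python
from h import *
c=snap('wrist','w9')
go(.4537,.0950,86.4,.047)
quad(c,[(383,300),(403,300),(403,340),(383,340)],.064) if 0 else None
```

```text
tcp [0.4537 0.0975 0.046 ] rpy [-179.86   -1.34  176.4 ] q6 15.6 w 0.0131 t 18.53 F [-0.4 -0.9  2.1]
shift [-0.2 -2.5 -1. ] jaw 86.41 worldturn -0.01 toolturn 0.0001 rad (other -3.141)
```

Call:
arm_command:
  motion:
    - [[0,0,-3,0,5],[0,-1.2,-3,0,5],[0,-2.4,-3,0,5],[0,-2.4,-1.5,0,5],[0,-2.4,0,0,5]]

```text
time_s: 18.95
tcp_pos: [0.4535, 0.0949, 0.0459]
orientation: [-179.9, -1.3, 176.4]
wrist_force: [-2.8, -10.9, 26.5]
width: 0.0133
```

Call:
arm_command:
  motion:
    - [[0,0,0.3,0,5],[0,0,0.3,0,20],[0,0,0.3,0,50],[0,0,0.3,0,50],[0,0,0.3,0,50]]

```text
time_s: 19.37
tcp_pos: [0.4534, 0.095, 0.0455]
orientation: [-179.9, -1.3, 176.4]
wrist_force: [-0.9, 0.3, 0.3]
width: 0.0497
```

Call:
arm_command:
  motion:
    - [[0,0,0,0,50],[0,0,-20,0,50],[0,0,-60,0,85],[0,0,-100,0,85],[0,0,-140,0,85]]

```text
time_s: 19.78
tcp_pos: [0.4561, 0.095, 0.1871]
orientation: [-179.8, -1.4, 176.4]
wrist_force: [0.9, 1.1, -1.0]
width: 0.0832
```

Call:
arm_command:
  motion:
    - [[0,0,-30,0,85],[0,0,-50,0,85],[0,0,-50,0,85]]

```text
time_s: 20.03
tcp_pos: [0.4591, 0.0954, 0.2412]
orientation: [-179.9, -1.1, 176.4]
wrist_force: [1.1, 0.7, -0.4]
width: 0.0852
```

Run:
```python
from h import *
c=snap('wrist','w10');plan([(.653,-.145,.2,8)]);print(get_state()['orientation'])
quad(c,[(336,164),(446,164),(439,332),(342,331)],.004,n='roofcard')
quad(c,[(381,195),(401,195),(399,334),(383,334)],.064,n='ridge')
cv2.imwrite('pics/w10c.png',cv2.resize(c['color'][95:225,200:300,::-1],None,fx=4.5,fy=4.5,interpolation=cv2.INTER_CUBIC))
```

```text
tcp [0.4584 0.0953 0.2388] jaw 86.41 q6 15.2 w 0.0849 t 20.08 F [-0.2  0.3 -0.2]
[-70.0, -76.0, 13.0, 0.46]  [-96.0, -37.0, 13.0, 0.45]  [-102.7, 8.4, 12.8, 0.4584]  -> [ 0.653 -0.145  0.2  ] 8.0
[-179.89540622   -1.19055376  176.40292257]
roofcard ctr [0.4518 0.0971] edges [0.1421 0.0879 0.1415 0.0854] dirs mod90 [86.8 85.9 85.8 86.3]
ridge ctr [0.4513 0.0963] edges [0.0991 0.0061 0.0991 0.014 ] dirs mod90 [84.2 86.  88.8 86.3]
```

View pics/w10c.png

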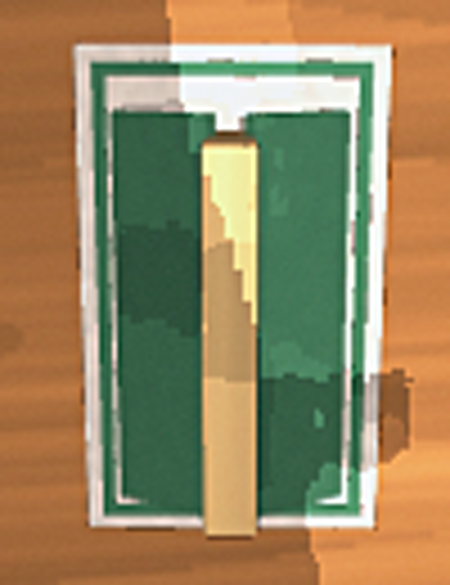

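The roof is now centred sideways (equal white gaps, (105,350) against (358,350) in the crop), and the ridge centre is within about 1 mm of the card centre. Now the chimney.

Call:
arm_command:
  motion:
    - [[-70,-76,13,0.46,85],[-70,-76,13,0.46,85],[-70,-76,13,0.46,85],[-70,-76,13,0.46,85],[-70,-76,13,0.46,85]]

```text
time_s: 20.5
tcp_pos: [0.5231, 0.0141, 0.2227]
orientation: [-179.3, -1.1, 149.7]
wrist_force: [-0.4, 1.4, 0.5]
width: 0.0848
```

Call:
arm_command:
  motion:
    - [[-96,-37,13,0.45,85],[-96,-37,13,0.45,85],[-96,-37,13,0.45,85],[-96,-37,13,0.45,85],[-96,-37,13,0.45,85]]

```text
time_s: 20.92
tcp_pos: [0.5867, -0.0666, 0.2068]
orientation: [-178.8, -0.8, 123.8]
wrist_force: [-0.1, 0.2, 0.2]
width: 0.0851
```

Call:
arm_command:
  motion:
    - [[-103,8,13,0.458,85],[-103,8,13,0.458,85],[-103,8,13,0.458,85],[-103,8,13,0.458,85],[-103,8,13,0.458,85]]

```text
time_s: 21.33
tcp_pos: [0.6502, -0.1475, 0.1911]
orientation: [-178.5, -0.2, 97.6]
wrist_force: [-0.4, -0.0, 0.2]
width: 0.0849
```

Run:
```python
from h import *
c=snap('wrist','w11');plan([(.653,-.145,.2,8)]);print(get_state()['orientation'])
cv2.imwrite('pics/w11c.png',cv2.resize(c['color'][120:240,190:310,::-1],None,fx=4.5,fy=4.5,interpolation=cv2.INTER_CUBIC))
```

```text
tcp [ 0.65   -0.1469  0.1918] jaw 7.94 q6 69.5 w 0.085 t 21.38 F [-0.6  0.1 -0.4]
[1.4, 3.2, -8.2, -0.0011]  -> [ 0.653 -0.145  0.2  ] 8.0
[-178.4994593    -0.22383151   97.93164025]
```

View pics/w11c.png

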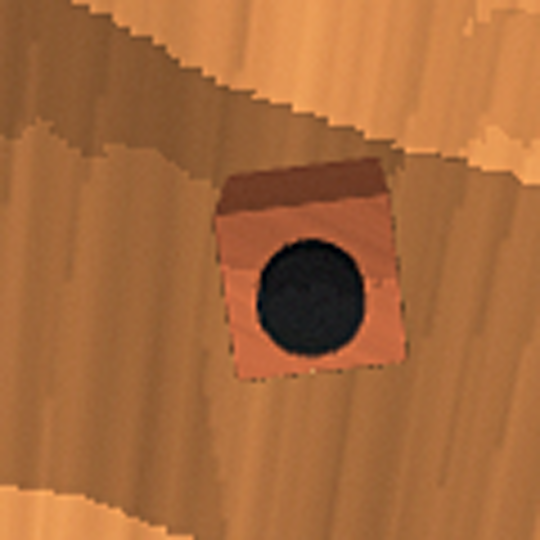

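The chimney top's corners are at crop (217,215), (386,195), (407,360) and (238,380), turned about 7° from the jaws.

Run:
```python
from h import *
c=load('w11')
q=np.array([(217,215),(386,195),(407,360),(238,380)])/4.5+[190,120]
w=quad(c,q,.05,S=1,win=3,n='chimney')
w=ray(c,q,.05);e=w-np.roll(w,1,0);print(w.mean(0),np.linalg.norm(e,axis=1),np.degrees(np.arctan2(e[:,1],e[:,0]))%90)
x,y=w.mean(0);plan([(x,y,.11,14.5)])
```

```text
chimney ctr [ 0.6549 -0.1454] edges [0.0404 0.0399 0.0377 0.0365] dirs mod90 [19.1 15.6 14.1 19.7]
[ 0.65499331 -0.14644779] [0.03936742 0.03790381 0.03903878 0.03943859] [13.93177391 14.77216691 16.17530877 15.26047181]
tcp [ 0.65   -0.1469  0.1918] jaw 7.94 q6 69.5 w 0.085 t 21.38 F [-0.6  0.1 -0.4]
[-0.3, 5.0, 81.8, -0.1145]  -> [ 0.655  -0.1465  0.11  ] 14.5
```

Call:
arm_command:
  motion:
    - [[0,5,25,-0.06,85],[0,5,50,-0.123,85],[0,5,75,-0.123,85],[0,5,82,-0.123,85],[0,5,82,-0.123,85]]

```text
time_s: 21.8
tcp_pos: [0.6512, -0.1448, 0.1085]
orientation: [-178.4, -0.5, 105.3]
wrist_force: [0.8, 1.0, 0.5]
width: 0.0848
```

Run:
```python
from h import *
go(.655,-.146,15,.02)
```

```text
tcp [ 0.6512 -0.1448  0.1085] rpy [-178.39   -0.5   105.26] q6 62.4 w 0.0848 t 21.8 F [0.8 1.  0.5]
shift [-3.   5.8 88.4] jaw 15.27 worldturn -0.27 toolturn 0.0047 rad (other -3.137)
```

Call:
arm_command:
  motion:
    - [[-3,5.8,20,0.004,85],[-3,5.8,40,0.004,85],[-3,5.8,60,0.004,85],[-3,5.8,80,0.004,85],[-3,5.8,88,0.004,85]]

```text
time_s: 22.22
tcp_pos: [0.6547, -0.1454, 0.0199]
orientation: [-178.4, -0.5, 105.2]
wrist_force: [-0.9, 0.4, -0.8]
width: 0.0851
```

Call:
arm_command:
  motion:
    - [[0,0,0,0,85],[0,0,0,0,30],[0,0,0,0,30],[0,0,0,0,30],[0,0,0,0,30]]
  force: 40

```text
time_s: 22.63
tcp_pos: [0.6554, -0.1455, 0.0212]
orientation: [-178.4, -0.5, 105.2]
wrist_force: [2.7, 1.8, 17.3]
width: 0.0396
```

Call:
arm_command:
  motion:
    - [[0,0,0,0,30],[0,0,0,0,30],[0,0,0,0,30],[0,0,0,0,30],[0,0,0,0,30]]

```text
time_s: 23.05
tcp_pos: [0.6555, -0.1456, 0.0213]
orientation: [-178.4, -0.5, 105.2]
wrist_force: [-0.9, -0.0, 2.5]
width: 0.0397
```

Run:
```python
from h import *
plan([(.655,-.146,.09,15),(.6723,.1602,.09,1.6)])
```

```text
tcp [ 0.6555 -0.1456  0.0213] jaw 15.22 q6 62.4 w 0.0397 t 23.05 F [-0.9 -0.   2.5]
[-0.3, -0.6, -68.7, 0.0038]  -> [ 0.655 -0.146  0.09 ] 15.0
[146.0, 48.0, 0.0, 0.12]  [150.0, 30.3, 0.0, 0.1139]  -> [0.6723 0.1602 0.09  ] 1.6
```

Call:
arm_command:
  motion:
    - [[0,0,-15,0,30],[0,0,-35,0,30],[0,0,-55,0,30],[0,0,-69,0,30],[0,0,-69,0,30]]

```text
time_s: 23.47
tcp_pos: [0.6589, -0.1459, 0.0934]
orientation: [-178.7, -0.4, 105.2]
wrist_force: [1.0, 0.6, -0.5]
width: 0.0396
```

Call:
arm_command:
  motion:
    - [[28,9,0,0.03,30],[58,18,0,0.06,30],[88,28,0,0.09,30],[118,38,0,0.12,30],[146,48,0,0.12,30]]

```text
time_s: 23.88
tcp_pos: [0.6663, 0.0092, 0.0922]
orientation: [-178.6, -0.2, 98.2]
wrist_force: [0.2, -0.0, -0.6]
width: 0.0395
```

Call:
arm_command:
  motion:
    - [[28,6,0,0.03,30],[58,12,0,0.06,30],[88,18,0,0.09,30],[118,24,0,0.114,30],[140,29,0,0.114,30]]

```text
time_s: 24.3
tcp_pos: [0.6743, 0.1543, 0.0908]
orientation: [-178.5, -0.0, 91.7]
wrist_force: [-0.1, 0.1, -0.7]
width: 0.0395
```

Call:
arm_command:
  motion:
    - [[0,0,0,0,30],[0,0,0,0,30]]

```text
time_s: 24.47
tcp_pos: [0.6737, 0.1557, 0.0895]
orientation: [-178.4, -0.0, 91.8]
wrist_force: [-0.3, -1.0, -1.0]
width: 0.0393
```

Run:
```python
from h import *
go(.6723,.1602,1.6,.045);print(get_state()['orientation'])
```

```text
tcp [0.6737 0.1557 0.0895] rpy [-1.784e+02 -3.000e-02  9.179e+01] q6 101.1 w 0.0393 t 24.47 F [-0.3 -1.  -1. ]
shift [ 4.5  0.  44.5] jaw 1.79 worldturn -0.19 toolturn 0.0033 rad (other -3.138)
[-1.78395389e+02 -2.64822824e-02  9.17869462e+01]
```

Call:
arm_command:
  motion:
    - [[4.5,0,10,0.003,30],[4.5,0,20,0.003,30],[4.5,0,30,0.003,30],[4.5,0,40,0.003,30],[4.5,0,44,0.003,30]]

```text
time_s: 24.88
tcp_pos: [0.6712, 0.1592, 0.043]
orientation: [-178.2, 0.0, 91.6]
wrist_force: [0.5, -0.2, -0.1]
width: 0.0394
```

Run:
```python
from h import *
go(.6723,.1602,1.6,.0255);print(get_state()['orientation'])
```

```text
tcp [0.6712 0.1592 0.043 ] rpy [-1.7824e+02  1.0000e-02  9.1570e+01] q6 101.6 w 0.0394 t 24.88 F [ 0.5 -0.2 -0.1]
shift [ 1.   1.6 17.5] jaw 1.57 worldturn 0.03 toolturn -0.0006 rad (other 3.141)
[-1.78241329e+02  1.34728096e-02  9.15671280e+01]
```

Call:
arm_command:
  motion:
    - [[1,1.6,4,0,30],[1,1.6,8,0,30],[1,1.6,12,0,30],[1,1.6,16,0,30],[1,1.6,17.2,0,30]]

```text
time_s: 25.3
tcp_pos: [0.6723, 0.1602, 0.0254]
orientation: [-178.2, 0.0, 91.6]
wrist_force: [-3.5, -1.4, 11.4]
width: 0.0395
```

Call:
arm_command:
  motion:
    - [[0,0,0.4,0,30],[0,0,0.4,0,30],[0,0,0.4,0,55],[0,0,0.4,0,85],[0,0,0.4,0,85]]

```text
time_s: 25.72
tcp_pos: [0.6724, 0.1602, 0.0251]
orientation: [-178.3, 0.0, 91.6]
wrist_force: [-0.7, -0.5, 0.3]
width: 0.0736
```

Call:
arm_command:
  motion:
    - [[0,0,0,0,85],[0,0,-20,0,85],[0,0,-60,0,85],[0,0,-100,0,85],[0,0,-140,0,85]]

```text
time_s: 26.13
tcp_pos: [0.6762, 0.1602, 0.1668]
orientation: [-178.2, 0.0, 91.6]
wrist_force: [1.2, -0.4, 0.6]
width: 0.0852
```

Call:
arm_command:
  motion:
    - [[0,0,-40,0,85],[0,0,-60,0,85],[0,0,-60,0,85]]

```text
time_s: 26.38
tcp_pos: [0.6797, 0.1607, 0.2325]
orientation: [-178.7, -0.1, 91.6]
wrist_force: [-0.9, -0.2, 0.6]
width: 0.0849
```

Run:
```python
from h import *
c=snap('wrist','w12');plan([(.3765,.2588,.2,90)]);print(get_state()['orientation'])
cv2.imwrite('pics/w12c.png',cv2.resize(c['color'][90:220,185:315,::-1],None,fx=4.5,fy=4.5,interpolation=cv2.INTER_CUBIC))
```

```text
tcp [0.6793 0.1606 0.2293] jaw 1.57 q6 101.6 w 0.0852 t 26.43 F [ 0.3 -0.4 -1.2]
[35.0, -100.0, 10.0, -0.51]  [80.0, -70.0, 10.0, -0.52]  [104.0, -20.7, 9.3, -0.5134]  -> [0.3765 0.2588 0.2   ] 90.0
[-1.78502148e+02 -3.57556482e-02  9.15687052e+01]
```

View pics/w12c.png

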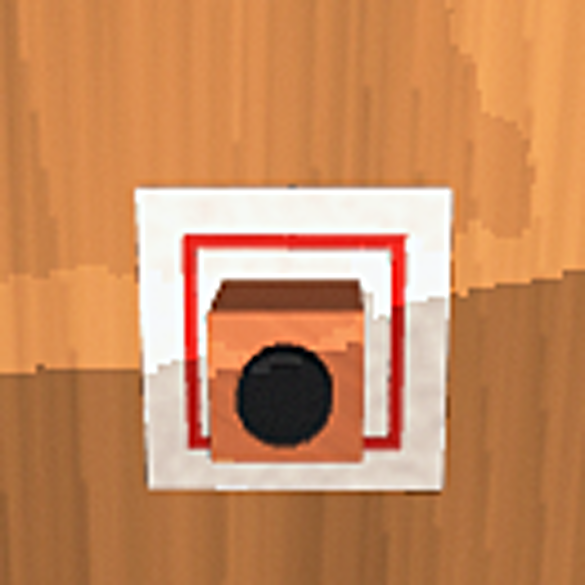

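Chimney is inside the red outline and looks slightly left in the image. I'll measure it: base back corners (222,281) and (360,281), top corners (210,312), (364,312), (364,462), (211,462), and card (136,188)-(441,490).

Run:
```python
from h import *
c=load('w12')
f=lambda l:np.array(l)/4.5+[185,90]
quad(c,f([(136,188),(451,188),(441,490),(150,490)]),.004,S=1,win=3,n='card')
quad(c,f([(183,235),(407,235),(402,450),(188,450)]),.004,S=1,win=3,n='outline outer')
for n,l,z in (('card',[(136,188),(451,188),(441,490),(150,490)],.004),('out',[(183,235),(407,235),(402,450),(188,450)],.004),('top',[(209,311),(365,311),(365,463),(211,463)],.054),('base',[(222,280),(361,280)],.004)):
  w=ray(c,f(l),z);e=w-np.roll(w,1,0);print(n,w.mean(0).round(4),np.linalg.norm(e,axis=1).round(4),(np.degrees(np.arctan2(e[:,1],e[:,0]))%90).round(1))
```

```text
card ctr [0.6727 0.1606] edges [0.089  0.089  0.089  0.0884] dirs mod90 [2.  1.7 1.6 1.7]
outline outer ctr [0.6728 0.1607] edges [0.0632 0.0628 0.0632 0.0628] dirs mod90 [1.2 1.7 1.2 1.7]
card [0.6735 0.16  ] [0.0899 0.0886 0.0894 0.088 ] [2.  1.7 1.7 2. ]
out [0.6737 0.1597] [0.064  0.0637 0.0638 0.0641] [1.3 1.7 1.7 1.9]
top [0.6731 0.1594] [0.04   0.0391 0.0399 0.04  ] [1.1 1.8 2.4 2. ]
base [0.6723 0.1788] [0.04 0.04] [1.8 1.8]
```

The chimney is within about 1 mm of centre and squared up (1.8° against the card's 1.7°). Now the water butt.

Run:
```python
from h import *
plan([(.3765,.2588,.2,30)])
```

```text
tcp [0.6793 0.1606 0.2293] jaw 1.57 q6 101.6 w 0.0852 t 26.43 F [ 0.3 -0.4 -1.2]
[53.0, -150.0, 15.0, -0.25]  [88.9, -132.1, 14.3, -0.2462]  -> [0.3765 0.2588 0.2   ] 30.0
```

Call:
arm_command:
  motion:
    - [[53,-150,15,-0.25,85],[53,-150,15,-0.25,85],[53,-150,15,-0.25,85],[53,-150,15,-0.25,85],[53,-150,15,-0.25,85]]

```text
time_s: 26.85
tcp_pos: [0.5214, 0.21, 0.2165]
orientation: [-178.3, -0.4, 106.0]
wrist_force: [-1.3, 0.1, 0.6]
width: 0.085
```

Call:
arm_command:
  motion:
    - [[89,-132,15,-0.246,85],[89,-132,15,-0.246,85],[89,-132,15,-0.246,85],[89,-132,15,-0.246,85],[89,-132,15,-0.246,85]]

```text
time_s: 27.27
tcp_pos: [0.3633, 0.2594, 0.2047]
orientation: [-178.2, -0.9, 120.3]
wrist_force: [0.7, -0.3, 0.7]
width: 0.0854
```

Run:
```python
from h import *
c=snap('wrist','w13')
p=proj(c,[[.3765,.2588,.055]])[0];print(p)
g=c['color'].astype(int);m=(g.min(2)>110).astype(np.uint8)
u,v=p.astype(int);k=np.zeros_like(m);k[v-35:v+35,u-35:u+35]=1;m&=k
n,l,st,ce=cv2.connectedComponentsWithStats(m);i=1+st[1:,4].argmax();cs=max(cv2.findContours((l==i).astype(np.uint8),0,1)[0],key=len)
e=cv2.fitEllipse(cv2.convexHull(cs));print(st[i],e);r=ray(c,[e[0]],.055)[0];print(r)
w=ray(c,[np.array(e[0])+[e[1][0]/2,0],np.array(e[0])-[e[1][0]/2,0]],.055);print('dia',np.linalg.norm(w[0]-w[1]))
plan([(*r,.1,30)])
```

```text
[265.0696631  190.25060983]
[248 174  35  33 900] ((264.8514404296875, 190.13075256347656), (33.196006774902344, 34.0934944152832), 84.65289306640625)
[0.3762334  0.25879504]
dia 0.03512388813170244
tcp [0.3662 0.2593 0.2052] jaw 30.32 q6 94.3 w 0.085 t 27.32 F [ 0.4  0.1 -0.4]
[-5.5, 8.5, 105.2, 0.0056]  -> [0.3763 0.2588 0.1   ] 30.0
```

Call:
arm_command:
  motion:
    - [[-5.5,8.5,30,0,85],[-5.5,8.5,60,0,85],[-5.5,8.5,90,0,85],[-5.5,8.5,105,0,85],[-5.5,8.5,105,0,85]]

```text
time_s: 27.73
tcp_pos: [0.3712, 0.2568, 0.0962]
orientation: [-178.0, -0.8, 120.3]
wrist_force: [-0.7, -0.0, -0.1]
width: 0.085
```

Run:
```python
from h import *
go(.3762,.2588,None,.020)
```

```text
tcp [0.3712 0.2568 0.0962] rpy [-177.99   -0.81  120.26] q6 93.7 w 0.085 t 27.73 F [-0.7 -0.  -0.1]
shift [-1.9  8.  76. ]
```

Call:
arm_command:
  motion:
    - [[-1.9,8,18,0,85],[-1.9,8,36,0,85],[-1.9,8,54,0,85],[-1.9,8,72,0,85],[-1.9,8,76,0,85]]

```text
time_s: 28.15
tcp_pos: [0.3758, 0.258, 0.0183]
orientation: [-177.9, -0.8, 120.2]
wrist_force: [-0.5, 0.7, 0.5]
width: 0.0856
```

Call:
arm_command:
  motion:
    - [[0,0,0,0,85],[0,0,0,0,35],[0,0,0,0,35],[0,0,0,0,35],[0,0,0,0,35]]
  force: 30

```text
time_s: 28.57
tcp_pos: [0.3766, 0.2585, 0.0193]
orientation: [-178.0, -0.8, 120.2]
wrist_force: [-0.3, -1.4, 7.0]
width: 0.0432
```

Call:
arm_command:
  motion:
    - [[0,0,0,0,35],[0,0,0,0,35],[0,0,0,0,35],[0,0,0,0,35],[0,0,0,0,35]]

```text
time_s: 28.98
tcp_pos: [0.3766, 0.2586, 0.0194]
orientation: [-178.0, -0.8, 120.2]
wrist_force: [0.6, -0.2, 1.8]
width: 0.0436
```

Run:
```python
from h import *
s=get_state();p=s['tcp_pos']
plan([(p[0],p[1],.15,None),(.4697,-.0928,.15,None)]);print(s['orientation'])
```

```text
tcp [0.3766 0.2586 0.0194] jaw 30.26 q6 93.6 w 0.0436 t 28.98 F [ 0.6 -0.2  1.8]
[0.0, 0.0, -130.6, -0.0]  -> [0.3766 0.2586 0.15  ] 30.26
[-117.0, -32.0, -0.0, -0.0]  [-117.0, -32.0, -0.0, -0.0]  [-116.4, -32.7, -0.0, -0.0]  -> [ 0.4697 -0.0928  0.15  ] 30.26
[-177.97142653   -0.80097713  120.23161406]
```

Call:
arm_command:
  motion:
    - [[0,0,-15,0,35],[0,0,-45,0,35],[0,0,-75,0,35],[0,0,-105,0,35],[0,0,-130,0,35]]

```text
time_s: 29.4
tcp_pos: [0.3815, 0.2593, 0.1513]
orientation: [-178.0, -0.8, 120.2]
wrist_force: [1.0, 1.6, -0.1]
width: 0.0428
```

Call:
arm_command:
  motion:
    - [[-23,-6,0,0,35],[-47,-13,0,0,35],[-71,-19,0,0,35],[-95,-26,0,0,35],[-117,-32,0,0,35]]

```text
time_s: 29.82
tcp_pos: [0.4128, 0.1408, 0.1507]
orientation: [-178.0, -0.8, 120.2]
wrist_force: [1.7, -0.4, -1.1]
width: 0.0432
```

Call:
arm_command:
  motion:
    - [[-23,-6,0,0,35],[-47,-13,0,0,35],[-71,-19,0,0,35],[-95,-26,0,0,35],[-117,-32,0,0,35]]

```text
time_s: 30.23
tcp_pos: [0.4441, 0.0222, 0.1501]
orientation: [-178.0, -0.8, 120.2]
wrist_force: [0.2, -0.6, -0.6]
width: 0.0431
```

Call:
arm_command:
  motion:
    - [[-23,-6,0,0,35],[-47,-13,0,0,35],[-71,-19,0,0,35],[-95,-26,0,0,35],[-112,-32,0,0,35]]

```text
time_s: 30.65
tcp_pos: [0.473, -0.0925, 0.1495]
orientation: [-178.0, -0.8, 120.2]
wrist_force: [0.8, -0.1, -0.8]
width: 0.0434
```

Call:
arm_command:
  motion:
    - [[0,0,0,0,35],[0,0,0,0,35]]

```text
time_s: 30.82
tcp_pos: [0.4729, -0.0931, 0.1492]
orientation: [-177.9, -0.8, 120.1]
wrist_force: [-0.0, 0.2, -0.5]
width: 0.0433
```

Run:
```python
from h import *
go(.4697,-.0928,None,.045);print(get_state()['orientation'])
```

```text
tcp [ 0.4729 -0.0931  0.1492] rpy [-177.94   -0.83  120.08] q6 49.2 w 0.0433 t 30.82 F [-0.   0.2 -0.5]
shift [  0.4   1.2 104.2]
[-177.94097429   -0.82517888  120.0809462 ]
```

Call:
arm_command:
  motion:
    - [[0.4,1.2,25,0,35],[0.4,1.2,50,0,35],[0.4,1.2,75,0,35],[0.4,1.2,100,0,35],[0.4,1.2,104,0,35]]

```text
time_s: 31.23
tcp_pos: [0.4671, -0.0913, 0.0419]
orientation: [-177.7, -1.0, 120.1]
wrist_force: [-1.3, 0.2, -1.2]
width: 0.0432
```

Run:
```python
from h import *
go(.4700,-.0929,None,.0238)
```

```text
tcp [ 0.4671 -0.0913  0.0419] rpy [-177.73   -1.03  120.13] q6 49.3 w 0.0432 t 31.23 F [-1.3  0.2 -1.2]
shift [-3.2  2.4 18. ]
```

Call:
arm_command:
  motion:
    - [[-3.2,2.4,4,0,35],[-3.2,2.4,8,0,35],[-3.2,2.4,12,0,35],[-3.2,2.4,16,0,35],[-3.2,2.4,18,0,35]]

```text
time_s: 31.65
tcp_pos: [0.4703, -0.0929, 0.024]
orientation: [-177.8, -1.0, 120.1]
wrist_force: [-0.5, -0.3, -2.0]
width: 0.043
```

Call:
arm_command:
  motion:
    - [[0,0,0.3,0,35],[0,0,0.3,0,35],[0,0,0.3,0,60],[0,0,0.3,0,85],[0,0,0.3,0,85]]

```text
time_s: 32.07
tcp_pos: [0.4705, -0.093, 0.0239]
orientation: [-177.8, -1.0, 120.1]
wrist_force: [0.3, -0.9, 0.2]
width: 0.0779
```

Call:
arm_command:
  motion:
    - [[0,0,0,0,85],[0,0,-20,0,85],[0,0,-60,0,85],[0,0,-100,0,85],[0,0,-140,0,85]]

```text
time_s: 32.48
tcp_pos: [0.4758, -0.0922, 0.1655]
orientation: [-177.8, -1.0, 120.1]
wrist_force: [0.8, -0.2, -0.1]
width: 0.0855
```

Call:
arm_command:
  motion:
    - [[0,0,-40,0,85],[0,0,-80,0,85],[0,0,-80,0,85]]

```text
time_s: 32.73
tcp_pos: [0.4818, -0.0923, 0.2528]
orientation: [-178.2, -0.6, 120.1]
wrist_force: [2.0, -0.2, 0.7]
width: 0.0853
```

Run:
```python
from h import *
c=snap('wrist','w14');plan([])
cv2.imwrite('pics/w14c.png',c['color'][...,::-1] if 0 else cv2.resize(c['color'][...,::-1],None,fx=1.5625,fy=1.5625,interpolation=cv2.INTER_CUBIC))
S=1
for n,p in (('top',(.4699,-.0928,.059)),('card',(.4699,-.0928,.004))):print(n,proj(c,[p])*1.5625)
```

```text
tcp [ 0.4812 -0.0922  0.2493] jaw 30.17 q6 49.5 w 0.0845 t 32.78 F [ 0.7  0.5 -0.7]
top [[385.40812808 263.91320706]]
card [[388.31824637 250.6513587 ]]
```

View pics/w14c.png

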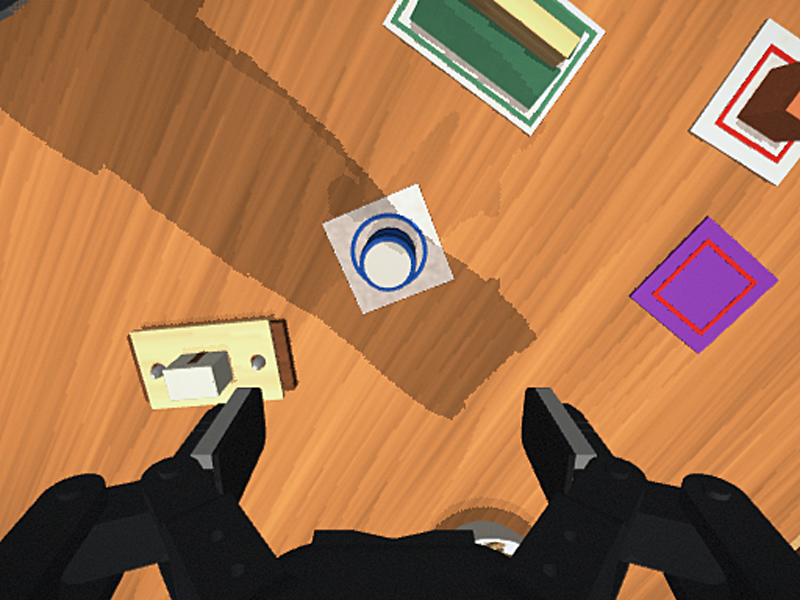

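The butt's top centre is at (387,265) against a predicted (385,264), so it is about 1 mm off centre. The arm is clear of everything, so I'll take one last overall look before handing in.

Call:
arm_command:
  motion:
    - [[0,0,0,0,85],[0,0,0,0,85],[0,0,0,0,85]]

```text
time_s: 33.03
tcp_pos: [0.4807, -0.0921, 0.2484]
orientation: [-178.0, -0.8, 120.1]
wrist_force: [-0.2, 0.1, -0.5]
width: 0.0853
```

```bash
python3 -c "
from h import *
snap('scene','sEnd')"
```

View pics/sEnd.png

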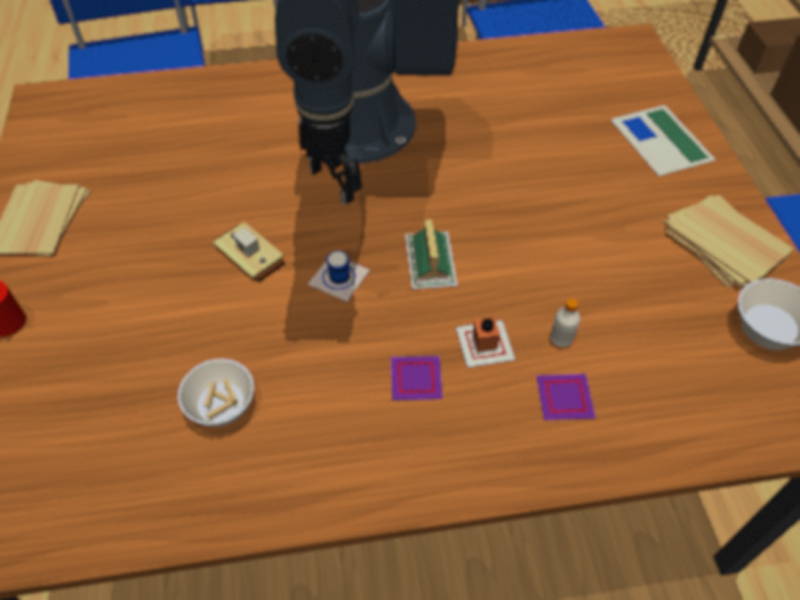

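All four pieces are in place, at (248,250), (432,255), (486,340) and (338,268). The bottle (565,325) and bowl (217,395) have not moved.

```bash
python3 -c "
from bench import hand_in
print(hand_in())"
```

```text
the job is handed in; nothing more can be done
None
```

The job is done and handed in at about 33 s. In the order asked, I seated the floor board on the jig, then placed the roof, chimney and water butt on their cards. Everything is released and the arm is clear.

- **Floor board:** after release, the wrist camera showed both dowels standing up through the holes and the board lying flat on the block.
- **Roof:** the first placing was about 2–2.7 mm off sideways, so I regripped and shifted it. It now measures within about 1 mm of the card centre. That second ridge fit was noisy (one ridge end was fitted 6 mm wide instead of 14), but the white gaps on both sides looked equal in the picture. Pressing it down reached about 26 N at the wrist, within the limit.
- **Chimney:** about 1 mm off centre (the top and base measurements differ by about 0.8 mm) and square to its card within about 0.5°.
- **Water butt:** upright and about 1 mm off centre.
- **Glue bottle, bowl and purple cards:** not touched, and the final overall picture shows the bottle and bowl standing where they were.

The tool tilted by up to about 2° during the work, but every piece stood upright once released.

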